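# Load the mineral viewing stand and wind it under the lamp

## Robot

A 6-joint arm with a two-finger parallel gripper is mounted at the origin on the work surface. World frame = base frame: x ahead of the robot, y to its left, z up, the work surface at z = 0. Lengths are in m, angles in degrees, forces in N, time in s.
With the tool pointing down it reaches from about 0.375 to 0.825 m from the base axis. Payload 5.5 kg.
Tool frame: the origin (TCP) lies where the fingers leave the gripper's body, on its centre line; the fingertips stand 73 mm ahead of it and the grasp point (between the pads) lies 54 mm ahead of it; z points along the fingers, x is the direction in which the jaws open and shut, and the axes are right-handed (so a half turn about z gives the same grasp; the last joint's range is limited). The gripper opens to 85 mm and grips with 20 to 120 N. Pads are 22 mm wide; open, the fingers measure 114 mm over their backs; the gripper's body (76 mm by 85 mm) begins 54 mm behind the grasp point. The pads swing forward as they close: fully open they stand 13 mm farther back than shut.
Start: joints at [-71.104, 17.962, -2.699, 69.339, 0, 90], TCP at [0.194, -0.568, 0.304] pointing down, gripper open.
Joint ranges: [-152.73, 152.73], [-39.44, 99.34], [-58.76, 71.6], [-118.89, 123.64], [-81.53, 83.1], [-180, 180]. Speed limits (degrees/s): [136.94, 136.94, 172.46, 180, 180, 180].

## Interface

Orientations are given as a 3x3 rotation matrix whose columns are the frame's x, y, z axes.
In Python, from plant import monitor, cams, arm gives the robot as it stands. The module is installed in compiled form; this text tells all that it offers.
- The arm moves only by the tool arm_command, never from a script. Its argument "increments" is a list of rows, each a list of 7 numbers: the shift along the tool's x, y, z scaled (see below), then the turn, a rotation vector about the tool's x, y, z scaled (see below), then the finger opening in mm, from 0 to 85.4. A call has 1 to 12 rows; each row is the pose to reach, as a shift and turn from the pose commanded when the call began, along the tool's axes at that moment; what a row does not reach only later rows make up. The controller multiplies each number of a shift by 0.5 m and each number of a turn by 90 degrees. A row lasts 1/8 s, in which the tool goes at most 62.5 mm and 10.7 degrees, less where a joint would pass 70% of its speed; a pose out of reach is approached as far as the arm can. A call with a number of a shift or a turn outside -1 to 1 is refused whole. A call with a gripper value outside its range is refused whole. The fingers move at their own pace and stop on an object; "newtons" is the grip in N (left out, the last holds). Time passes only in rows, so rows that repeat a pose let the fingers close. It gives the time, the measured TCP pose, the force and the opening at its end, in the units of the state.
- monitor.observe(): the state, without advancing time (a new reading comes with each control period).
- cams.grab_frame(name): name is "scene" or "top"; returns a dict with "color" (384x512x3 uint8, red, green, blue), "fx", "fy", "cx", "cy" (pixels), "rvec" (rotation vector, rad) and "tvec" (3), from world to camera coordinates, as OpenCV has them. Camera axes: x right, y down, z forward; pixel columns grow to the right and rows downward; lengths in m; the calibration is good to about 2 mm. A picture is of the moment at which its call begins. There is no depth.
- arm.finish_job(): hands the job in, once; it reports no verdict.
The state is a dict: "t": time; "q": joint angles; "qd": joint speeds; "joint_torque": joint torques, N m; "ee_pos": TCP position; "orientation": TCP orientation; "ft_force": force on the tool from outside, world axes, zero at the start; "wrist_torque": the same for the moment, N m; "grip_width": finger opening in m.
Only numpy, scipy, OpenCV 4.12 (cv2) and the standard library are available. Lean on these libraries where they do the work, as an engineer would, in place of code of your own. Each camera call takes 0.05 s, during which the arm holds its last target. There are 200 camera calls.

## Task

Stand every agate nodule from the cardboard flat upright in the black carriage of the viewing stand, one to a pocket, while the carriage is still out at its loading end. Then fit the crank fully down on the square shaft and use it to wind the carriage, clockwise from above, all the way home under the lamp hood; turn the shaft only with the crank. Finally take the crank off and stand it back, right side up, in its white plastic rest tray, leaving the jar and the geode where they are.

Things in the scene. Friction and masses are not known exactly. Their poses are not given: they have to be found in the camera images.
- stand: fixed viewing stand, grey base plate 10 mm thick, same pose all through a run. Origin on the table below the middle of the row of pockets as it stands at the loading end; x points from the loading end to the lamp, y along the row towards the gearbox, z up. Gearbox 60 x 60 mm, centred at x = 20, y = 185 mm, 57 mm high, with a round steel collar (42 mm diameter) on it up to 62 mm
- hood (a point): middle of the top of the stand's lamp hood, 140 mm above the table; the hood is 70 mm (stand's x) x 270 mm (y) x 30 mm, 130 mm from the loading end, on two end plates 50 mm wide under its ends
- carriage (a joint): travel of the carriage in m along the stand's x: 0 at the loading end, 0.120 home against the stop under the hood. It moves 24 mm for each full turn of the shaft, is driven only by it and cannot be pushed along by hand
- shaft (a joint): angle of the square shaft in rad: grows clockwise seen from above, 0 at the loading end, 31.4 (5 full turns) home at the stop. At 0 the flats of the square are parallel to the stand's x and y. The shaft turns stiffly (0.1 N m, about 2 N at the crank's knob) and stays where it is left
- shaft_foot (a point): the foot of the upright square shaft end, on its axis, on top of the collar (62 mm above the table). The shaft end is 14 x 14 mm and stands 21 mm above this point, with a tapered last 4 mm; its x axis is square to a flat and turns with the shaft
- crank: loose steel crank, 0.26 kg, starts right side up in the rest tray. Origin at the middle of the underside of its square hub (32 x 32 mm, 30 mm high); x along the crank arm, z up. A square socket 16.5 x 16.5 mm, 22 mm deep, opens downward in the hub, sides parallel to x and y. The arm is 16 mm wide, 22 to 30 mm above the origin, and ends at x = 65 mm. Fully fitted, the underside rests on the collar
- stem (a point): middle (52 mm above the crank's underside) of the upright round steel stem on top of the hub, 24 mm in diameter, from 30 to 66 mm above the underside, to lift the crank by
- knob (a point): middle of the black round knob on the arm's end: 55 mm from the crank's axis, 52 mm above its underside, 22 mm in diameter, from 32 to 68 mm above the underside; it spins freely on its upright pin
- rest: fixed white plastic tray for the crank, 150 (x) x 100 (y) x 20 mm high, walls and floor 4 mm. Origin under its centre. The crank starts with its hub near x = -22 mm, arm about along +x
- flat: fixed shallow cardboard flat 210 x 210 x 12 mm, walls and floor 4 mm, in which the nodules start. Origin under its centre
- pocket0 (a point): centre of the floor of pocket 0 of the carriage, 26 mm above the table (pockets in a row along the stand's y, 56 mm apart; each 50 x 50 mm inside with walls 18 mm high). It moves with the carriage
- pocket1 (a point): centre of the floor of pocket 1 of the carriage, 26 mm above the table (pockets in a row along the stand's y, 56 mm apart; each 50 x 50 mm inside with walls 18 mm high). It moves with the carriage
- pocket2 (a point): centre of the floor of pocket 2 of the carriage, 26 mm above the table (pockets in a row along the stand's y, 56 mm apart; each 50 x 50 mm inside with walls 18 mm high). It moves with the carriage
- pocket3 (a point): centre of the floor of pocket 3 of the carriage, 26 mm above the table (pockets in a row along the stand's y, 56 mm apart; each 50 x 50 mm inside with walls 18 mm high). It moves with the carriage
- stone0: brown agate nodule with a flat sawn base, 42 mm in diameter, 48 mm high, sides upright up to 37 mm, narrower (28 mm) above, about 0.15 kg. Origin at the middle of its base, z up. May be absent (2 to 4 nodules are there)
- stone1: brown agate nodule with a flat sawn base, 42 mm in diameter, 48 mm high, sides upright up to 37 mm, narrower (28 mm) above, about 0.15 kg. Origin at the middle of its base, z up. May be absent (2 to 4 nodules are there)
- stone2: brown agate nodule with a flat sawn base, 42 mm in diameter, 48 mm high, sides upright up to 37 mm, narrower (28 mm) above, about 0.15 kg. Origin at the middle of its base, z up. May be absent (2 to 4 nodules are there)
- stone3: brown agate nodule with a flat sawn base, 42 mm in diameter, 48 mm high, sides upright up to 37 mm, narrower (28 mm) above, about 0.15 kg. Origin at the middle of its base, z up. May be absent (2 to 4 nodules are there)
- jar: bystander: amber jar with a steel cap, 68 mm diameter, 110 mm high, to be left alone. Origin under its centre
- geode: bystander: grey-brown rock 84 mm wide, 60 mm high, to be left alone. Origin under its centre
Things that resemble listed ones, but are neither listed nor needed, are in the scene too. Leave any turquoise look-alike of the stone0 alone.

How it is judged (in metres and radians):
On the way, in this order (a step that is already met when the one before it is completed fails the run):
1. every nodule stands in a pocket of its own with the carriage still near its loading end ((horizontal distance between stone0 and pocket0 below 0.012 m or horizontal distance between stone0 and pocket1 below 0.012 m or horizontal distance between stone0 and pocket2 below 0.012 m or horizontal distance between stone0 and pocket3 below 0.012 m) and z of stone0 in the frame of pocket0 between -0.006 and 0.006 m and angle between each of stone0, stone1, stone2, stone3's own z axis and vertical below 0.25 rad and (horizontal distance between stone1 and pocket0 below 0.012 m or horizontal distance between stone1 and pocket1 below 0.012 m or horizontal distance between stone1 and pocket2 below 0.012 m or horizontal distance between stone1 and pocket3 below 0.012 m) and z of stone1 in the frame of pocket0 between -0.006 and 0.006 m and (horizontal distance between stone2 and pocket0 below 0.012 m or horizontal distance between stone2 and pocket1 below 0.012 m or horizontal distance between stone2 and pocket2 below 0.012 m or horizontal distance between stone2 and pocket3 below 0.012 m) and z of stone2 in the frame of pocket0 between -0.006 and 0.006 m and (horizontal distance between stone3 and pocket0 below 0.012 m or horizontal distance between stone3 and pocket1 below 0.012 m or horizontal distance between stone3 and pocket2 below 0.012 m or horizontal distance between stone3 and pocket3 below 0.012 m) and z of stone3 in the frame of pocket0 between -0.006 and 0.006 m and value of joint carriage below 0.03 m), for 0.3 s.
2. the carriage is wound home with the crank fully on the shaft (value of joint carriage above 0.116 m and horizontal distance between crank and shaft_foot below 0.006 m and z of crank in the frame of shaft_foot below 0.006 m), for 0.2 s.
At the end, for the whole second after the job is handed in: Every nodule stands upright (within 0.25 rad) on the floor of its own pocket, within 12 mm of its centre; the carriage is within 4 mm of its home stop (above 0.116 m); the crank stands right side up (within 0.15 rad) on the floor of the rest tray, hub and knob both inside its outline; all at rest ((horizontal distance between stone0 and pocket0 below 0.012 m or horizontal distance between stone0 and pocket1 below 0.012 m or horizontal distance between stone0 and pocket2 below 0.012 m or horizontal distance between stone0 and pocket3 below 0.012 m) and z of stone0 in the frame of pocket0 between -0.006 and 0.006 m and angle between each of stone0, stone1, stone2, stone3's own z axis and vertical below 0.25 rad and (horizontal distance between stone1 and pocket0 below 0.012 m or horizontal distance between stone1 and pocket1 below 0.012 m or horizontal distance between stone1 and pocket2 below 0.012 m or horizontal distance between stone1 and pocket3 below 0.012 m) and z of stone1 in the frame of pocket0 between -0.006 and 0.006 m and (horizontal distance between stone2 and pocket0 below 0.012 m or horizontal distance between stone2 and pocket1 below 0.012 m or horizontal distance between stone2 and pocket2 below 0.012 m or horizontal distance between stone2 and pocket3 below 0.012 m) and z of stone2 in the frame of pocket0 between -0.006 and 0.006 m and (horizontal distance between stone3 and pocket0 below 0.012 m or horizontal distance between stone3 and pocket1 below 0.012 m or horizontal distance between stone3 and pocket2 below 0.012 m or horizontal distance between stone3 and pocket3 below 0.012 m) and z of stone3 in the frame of pocket0 between -0.006 and 0.006 m and value of joint carriage above 0.116 m and z of crank in the frame of rest between 0 and 0.01 m and angle between crank's own z axis and vertical below 0.15 rad and x of crank in the frame of rest between -0.075 and 0.075 m and y of crank in the frame of rest between -0.05 and 0.05 m and x of knob in the frame of rest between -0.075 and 0.075 m and y of knob in the frame of rest between -0.05 and 0.05 m and linear speed of each of crank, stone0, stone1, stone2, stone3 below 0.02 m/s); the robot touches nothing.
It fails at once if the shaft is turned without the crank on it (velocity of joint shaft above 0.8 rad/s and distance between crank and shaft_foot above 0.03 m).
It fails at once if a bystander is moved by more than 3 cm (distance of any of jar, geode from where it was at the start of the episode above 0.03 m).
Of stone0, stone1, stone2, stone3 only 2 to 4 are there at a start; the rules pass over those that are not, and their reading is None.
At some moment in a run one of stone0, stone1, stone2, stone3 may be knocked a few centimetres aside while the robot is not near it.
It also fails if it takes over 210 s, if anything falls off the work surface, if the arm or the gripper's body presses on something with over 40 N, if the wrist force passes 120 N, or if a joint passes its speed limit or range.

## Working session

There is one attempt and no reset: what is moved stays moved. The work goes in short steps, Python scripts to look and compute and a tool call to move; the robot and the scene stay as the last step left them, time stands still between calls to the robot, and variables do not carry over. Pictures are saved under pics/ and viewed, about 12 in all and at most 16, crops included, and the job is handed in when it is done.

Besides the shell and the picture viewer there is one more tool, called after "Emit:" as name([rows], argument=value, ...), one row to a line, values as JSON. arm_command: Moves the arm, as the interface text tells. Its arguments: {"type":"object","properties":{"increments":{"type":"array"},"newtons":{"type":"number"}},"required":["increments"]}

```bash
mkdir -p pics && cat > h.py <<'E'
import numpy as np, cv2
from plant import monitor, cams, arm
def snap(name, fn=None, crop=None, scale=1):
    f=cams.grab_frame(name); im=f["color"][:,:,::-1].copy()
    np.save(f"pics/last_{name}.npy", im)
    import pickle; pickle.dump({k:f[k] for k in f if k!="color"},open(f"pics/{name}.pkl","wb"))
    if crop: im=im[crop[1]:crop[3],crop[0]:crop[2]]
    if scale!=1: im=cv2.resize(im,None,fx=scale,fy=scale,interpolation=cv2.INTER_CUBIC)
    if fn: cv2.imwrite("pics/"+fn,im)
    return f
def cal(name):
    import pickle; return pickle.load(open(f"pics/{name}.pkl","rb"))
def K(f): return np.array([[f["fx"],0,f["cx"]],[0,f["fy"],f["cy"]],[0,0,1.]])
def p2w(f,u,v,z):
    R=cv2.Rodrigues(np.array(f["rvec"],float))[0]; t=np.array(f["tvec"],float).ravel()
    d=R.T@np.linalg.inv(K(f))@np.array([u,v,1.]); c=-R.T@t
    return c+d*(z-c[2])/d[2]
def w2p(f,P):
    return cv2.projectPoints(np.array(P,float).reshape(-1,3),np.array(f["rvec"],float),np.array(f["tvec"],float),K(f),None)[0].reshape(-1,2)
E
python3 - <<'E'
from h import *
for n in("scene","top"):
    f=snap(n,n+"0.png",scale=1.56); R=cv2.Rodrigues(np.array(f["rvec"],float))[0]; print(n,f["fx"],(-R.T@np.array(f["tvec"]).ravel()).round(3),R.round(2).tolist())
s=monitor.observe(); print(s)
E
```

```text
scene 349.2131156784437 [ 0.977 -0.639  0.695] [[0.82, 0.58, 0.0], [0.34, -0.48, -0.81], [-0.47, 0.66, -0.59]]
top 362.16109874824076 [0.368 0.    1.035] [[0.0, -1.0, -0.03], [-0.99, 0.0, -0.14], [0.14, 0.03, -0.99]]
{'t': 0.1, 'q': array([-7.11043250e+01,  1.80000346e+01, -2.74748687e+00,  6.93400441e+01,
       -1.25072911e-03,  9.00003261e+01]), 'qd': array([-0.04258822, -0.06779759,  0.20555424, -0.04953685, -0.02331948,
       -0.02374108]), 'joint_torque': array([-3.05655622e-04, -5.40767384e+01,  3.40540087e+01,  1.11330769e-02,
        9.89541854e-05,  1.58395153e-05]), 'ee_pos': array([ 0.1941723 , -0.56728801,  0.30312954]), 'orientation': array([[ 3.23840238e-01, -9.46111639e-01, -5.15588624e-04],
       [-9.46110546e-01, -3.23840648e-01,  1.43887561e-03],
       [-1.52830552e-03,  2.18380141e-05, -9.99998832e-01]]), 'ft_force': array([-0.60061078, -0.24383931, -0.95294603]), 'wrist_torque': array([-0.01575695, -0.00457517, -0.03614521]), 'grip_width': 0.08548953018006791}
```

View pics/top0.png

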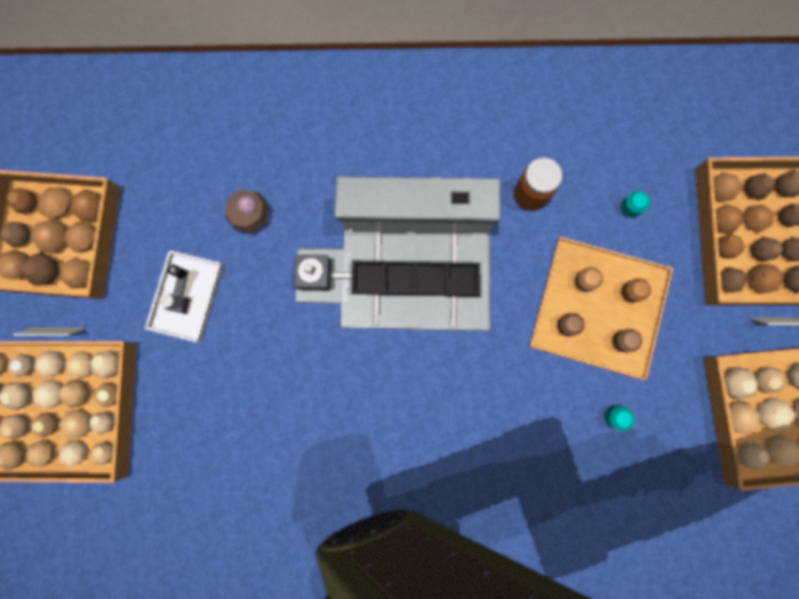

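View pics/scene0.png

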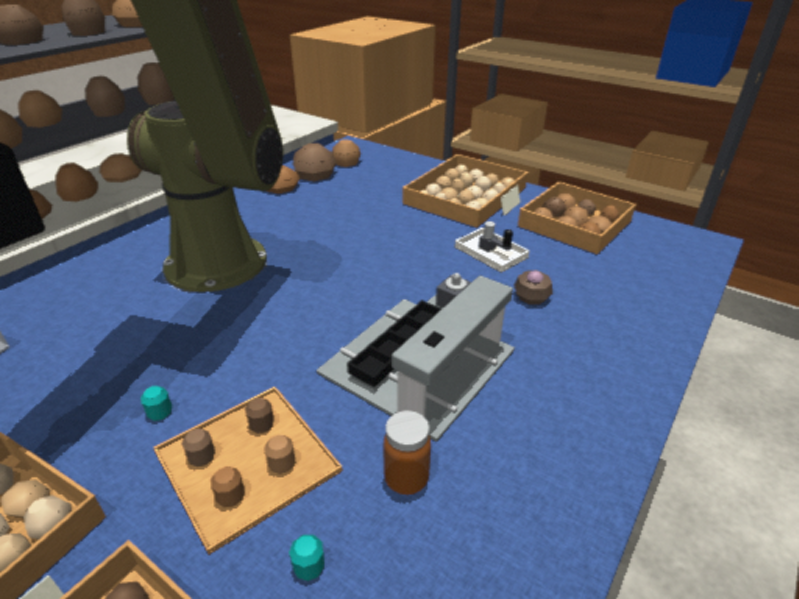

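```bash
cat >> h.py <<'E'
def hullmask(f,P):
    m=np.zeros((384*4,512*4),np.uint8); p=w2p(f,P)*4+1.5
    cv2.fillConvexPoly(m,cv2.convexHull(p.astype(np.int32)),1); return m
def stonepts(x,y,z0):
    a=np.linspace(0,2*np.pi,40); c,s=np.cos(a),np.sin(a)
    return np.vstack([np.c_[x+r*c,y+r*s,0*a+z0+z] for r,z in((.021,0),(.021,.037),(.014,.048))])
def stonecent(f,x,y,z0):
    M=cv2.moments(hullmask(f,stonepts(x,y,z0)),True); return np.array([M["m10"]/M["m00"],M["m01"]/M["m00"]])/4
def stonefind(f,u,v,z0):
    p=p2w(f,u,v,z0+.025)[:2]
    for _ in range(6):
        d=np.array([u,v])-stonecent(f,*p,z0)-.0
        p=p+p2w(f,u+d[0],v+d[1],z0+.03)[:2]-p2w(f,u,v,z0+.03)[:2]
    return p
E
python3 - <<'E'
from h import *
f=cal("top"); im=np.load("pics/last_top.npy")
for u,v in((588,279),(636,289),(571,323),(627,340)):
    u,v=u/1.56,v/1.56; c=im[int(v)-16:int(v)+17,int(u)-16:int(u)+17]
    g=c[:,:,2].astype(int); # red
    m=(g<165).astype(np.uint8); n,l,st,ce=cv2.connectedComponentsWithStats(m); k=l[16,16]
    if k==0: k=1+np.argmax(st[1:,4])
    uu,vv=ce[k]+[int(u)-16,int(v)-16]; print(st[k],(uu,vv),stonefind(f,uu,vv,.004).round(4), "model area",hullmask(f,stonepts(*stonefind(f,uu,vv,.004),.004)).sum()/16)
cv2.imwrite("pics/c1.png",np.vstack([cv2.resize(im[110:215,90:320],None,fx=3.4,fy=3.4,interpolation=cv2.INTER_CUBIC),]))
cv2.imwrite("pics/c2.png",cv2.resize(im[145:250,330:440],None,fx=5.5,fy=5.5,interpolation=cv2.INTER_CUBIC))
E
```

```text
[ 8 10 13 15 98] (np.float64(372.46938775510205), np.float64(180.5408163265306)) [ 0.5301 -0.305 ] model area 249.625
[  6  10  17  15 135] (np.float64(403.64444444444445), np.float64(186.8148148148148)) [ 0.5124 -0.3903] model area 268.125
[  7  10  17  15 182] (np.float64(364.7307692307692), np.float64(207.76373626373626)) [ 0.4537 -0.2807] model area 245.125
[  7  10  19  15 177] (np.float64(399.7401129943503), np.float64(218.1129943502825)) [ 0.4253 -0.3751] model area 268.0625
```

View pics/c1.png

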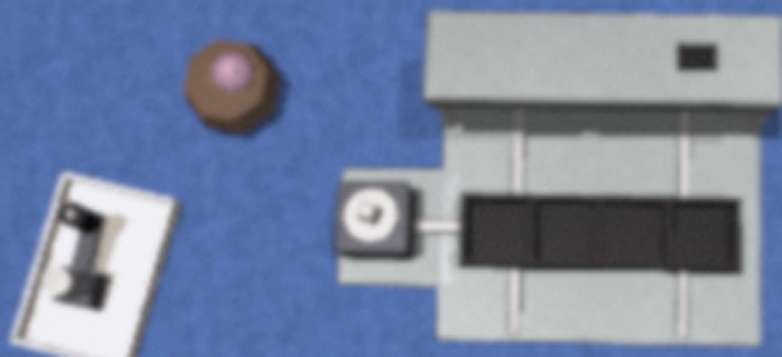

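View pics/c2.png

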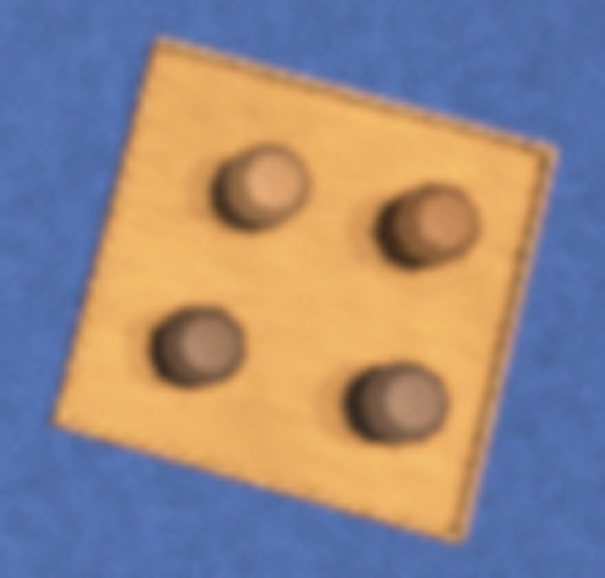

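```bash
python3 - <<'E'
from h import *
f=cal("top")
g=lambda U,V,s,x,y:((U+.5)/s-.5+x,(V+.5)/s-.5+y)
for U,V in((261,187),(428,226),(198,346),(397,404)): print("stone",stonefind(f,*g(U,V,5.5,330,145),.004).round(4))
for n,U,V in(("tl",160,40),("tr",555,148),("br",463,541),("bl",55,424)): print("flat",n,p2w(f,*g(U,V,5.5,330,145),.012).round(4))
def q(n,U,V,z): print(n,p2w(f,*g(U,V,3.4,90,110),z).round(4)[:2])
for U,V in((463,195),(738,199),(741,272),(461,267)): q("carr",U,V,.044)
for U,V in((437,340),(761,345)): q("base",U,V,.01)
for U,V in((428,11),(783,16),(783,105),(426,101)): q("hood",U,V,.14)
q("collar",371,214,.062); q("shafttop",370,212,.083)
for U,V in((336,181),(411,182),(413,258),(335,254)): q("gear",U,V,.057)
q("stemtop",62,282,.070);q("knobtop",73,212,.072);q("knobtop",68,214,.072)
for U,V in((65,173),(180,198),(12,345)): q("tray",U,V,.02)
q("geode",232,85,.03)
fs=cal("scene")
for nm,p in(("knob",(507,231)),("stem",(488,229))): print(nm,p2w(fs,p[0]/1.56,p[1]/1.56,.071).round(4))
E
```

```text
stone [ 0.5357 -0.318 ]
stone [ 0.5154 -0.4008]
stone [ 0.4545 -0.283 ]
stone [ 0.4257 -0.3806]
flat tl [ 0.6145 -0.2738  0.012 ]
flat tr [ 0.557  -0.4728  0.012 ]
flat br [ 0.3571 -0.415   0.012 ]
flat bl [ 0.415  -0.2138  0.012 ]
carr [0.5649 0.1039]
carr [ 0.561  -0.1209]
carr [ 0.501  -0.1223]
carr [0.5052 0.1047]
base [0.4483 0.1276]
base [ 0.4445 -0.142 ]
hood [0.6878 0.1224]
hood [ 0.6819 -0.1451]
hood [ 0.6133 -0.1436]
hood [0.6176 0.1226]
collar [0.5459 0.1762]
shafttop [0.5436 0.1732]
gear [0.5741 0.2064]
gear [0.5731 0.145 ]
gear [0.5107 0.1422]
gear [0.514  0.2055]
stemtop [0.4896 0.422 ]
knobtop [0.5461 0.4155]
knobtop [0.5445 0.4195]
tray [0.5895 0.4468]
tray [0.5676 0.3468]
tray [0.4427 0.4831]
geode [0.6631 0.3032]
knob [0.5429 0.4148 0.071 ]
stem [0.5025 0.3975 0.071 ]
```

```bash
python3 - <<'E'
from h import *
im=np.load("pics/last_scene.npy"); t=np.load("pics/last_top.npy")
a=cv2.resize(im[180:252,215:312],None,fx=5,fy=5,interpolation=cv2.INTER_CUBIC)
b=cv2.resize(t[158:200,185:225],None,fx=7,fy=7,interpolation=cv2.INTER_CUBIC)
c=np.zeros((600,790,3),np.uint8); c[:a.shape[0],:a.shape[1]]=a; c[:b.shape[0],490:490+b.shape[1]]=b
d=cv2.resize(im[138:175,288:340],None,fx=5.5,fy=5.5,interpolation=cv2.INTER_CUBIC); c[380:380+d.shape[0],:d.shape[1]]=d
e=cv2.resize(t[158:205,92:145],None,fx=5.5,fy=5.5,interpolation=cv2.INTER_CUBIC); c[300:300+e.shape[0],490:490+e.shape[1]]=e
cv2.imwrite("pics/c3.png",c)
E
```

```text
(no output)
```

View pics/c3.png

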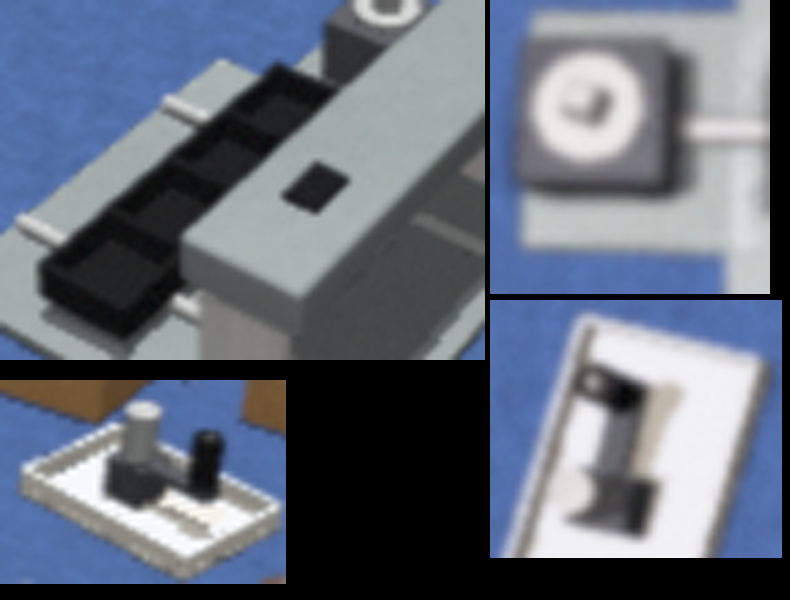

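```bash
python3 - <<'E'
from h import *
f=cal("top");fs=cal("scene")
g=lambda U,V,s,x,y:((U+.5)/s-.5+x,(V+.5)/s-.5+y)
for U,V in((40,265),(123,308),(280,63)): print("carr",p2w(fs,*g(U,V,5,215,180),.044).round(4))
print("hood corners",[p2w(fs,*g(U,V,5,215,180),.14).round(4)[:2].tolist() for U,V in((182,238),(300,297))])
print("stem s",p2w(fs,*g(143,408,5.5,288,138-380/5.5),.070).round(4))
print("knob s",p2w(fs,*g(208,437,5.5,288,138-380/5.5),.072).round(4))
print("stem t",p2w(f,*g(573-490,491-300,5.5,92,158),.070).round(4))
print("knob t",p2w(f,*g(593-490,381-300,5.5,92,158),.072).round(4))
print("hub corners t",[p2w(f,*g(U-490,V-300,5.5,92,158),.026+.008).round(4)[:2].tolist() for U,V in((658,478),(645,536))])
print("collar t",p2w(f,*g(586.5-490,106,7,185,158),.062).round(4),"shaft",p2w(f,*g(579-490,97,7,185,158),.083).round(4))
print("gear", [p2w(f,*g(U-490,V,7,185,158),.057).round(4)[:2].tolist() for U,V in((524,38),(672,43),(668,192),(516,182))])
E
```

```text
carr [ 0.5055 -0.1224  0.044 ]
carr [ 0.562  -0.1224  0.044 ]
carr [0.5105 0.1064 0.044 ]
hood corners [[0.6175, -0.1457], [0.6839, -0.1466]]
stem s [0.4894 0.4287 0.07  ]
knob s [0.5444 0.4148 0.072 ]
stem t [0.4903 0.4253 0.07  ]
knob t [0.5452 0.4176 0.072 ]
hub corners t [[0.5016, 0.3974], [0.4717, 0.4025]]
collar t [0.5455 0.1773 0.062 ] shaft [0.5452 0.1764 0.083 ]
gear [[0.5738, 0.2037], [0.5716, 0.1449], [0.5122, 0.1453], [0.5162, 0.2053]]
```

Emit:
arm_command([
  [-0.205,-0.56,0.2,0,0,-0.79,85],
  [-0.205,-0.56,0.2,0,0,-0.79,85],
  [-0.205,-0.56,0.2,0,0,-0.79,85],
  [-0.205,-0.56,0.2,0,0,-0.79,85],
  [-0.205,-0.56,0.2,0,0,-0.79,85],
  [-0.205,-0.56,0.2,0,0,-0.79,85],
  [-0.205,-0.56,0.2,0,0,-0.79,85],
  [-0.205,-0.56,0.2,0,0,-0.79,85],
  [-0.205,-0.56,0.2,0,0,-0.79,85],
  [-0.205,-0.56,0.2,0,0,-0.79,85],
], newtons=40)

```text
t: 1.35
ee_pos: [0.4258, -0.3802, 0.2039]
orientation: [[1.0, -0.002, 0.0], [-0.002, -1.0, 0.0], [0.0, -0.0, -1.0]]
ft_force: [0.2, 0.1, -0.4]
grip_width: 0.085
```

```bash
python3 - <<'E'
from h import *
s=monitor.observe();print(s["t"],s["ee_pos"].round(4),s["orientation"].round(3).tolist(),s["q"].round(1))
snap("scene","s1.png",crop=(80,200,300,384),scale=2)
snap("top","t1.png",crop=(300,120,450,260),scale=3.5)
a=cv2.imread("pics/s1.png");b=cv2.imread("pics/t1.png")
b=b[:, :360]; c=np.zeros((490,800,3),np.uint8); c[:368,:440]=a; c[:b.shape[0],440:800]=b; cv2.imwrite("pics/st1.png",c)
E
```

```text
1.35 [ 0.4258 -0.3802  0.2039] [[1.0, -0.002, 0.0], [-0.002, -1.0, 0.0], [0.0, -0.0, -1.0]] [-41.8  18.2 -15.8  56.    0.   48.3]
```

View pics/st1.png

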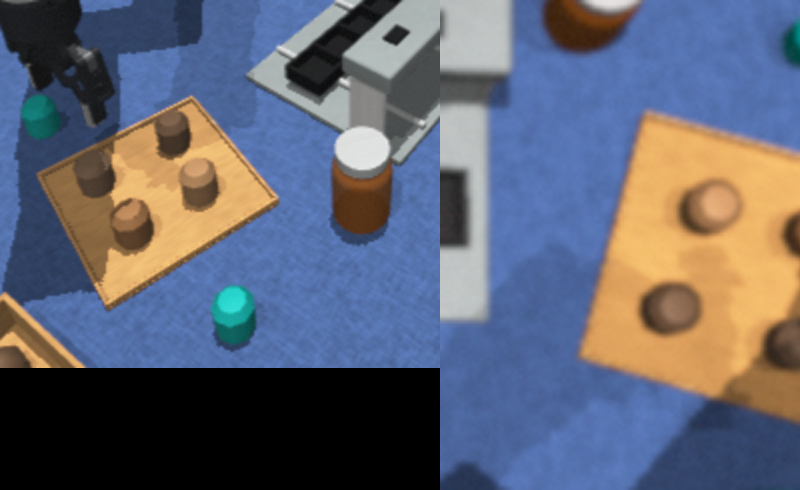

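```bash
python3 - <<'E'
from h import *
for n in("scene","top"):
    f=cal(n); print(n,w2p(f,[[.4258,-.38,.204],[.4258,-.38,.15],[.47,-.38,.14],[.38,-.38,.14]]).round(0).tolist())
g=lambda U,V,s,x,y:((U+.5)/s-.5+x,(V+.5)/s-.5+y)
for U,V in((95,175),(131,223),(199,183),(172,132)):
    u,v=g(U,V,2,80,200); print(stonefind(cal("scene"),u,v,.004).round(4))
E
```

```text
scene [[108.0, 230.0], [114.0, 249.0], [129.0, 261.0], [103.0, 243.0]]
top [[431.0, 213.0], [421.0, 215.0], [418.0, 197.0], [420.0, 234.0]]
[ 0.4265 -0.3802]
[ 0.5118 -0.3988]
[ 0.5341 -0.3172]
[ 0.451  -0.2818]
```

Emit:
arm_command([
  [0,0,0.1,0,0,0,85],
  [0,0,0.18,0,0,0,85],
  [0,0,0.22,0,0,0,85],
  [0,0,0.22,0,0,0,85],
  [0,0,0.22,0,0,0,30],
  [0,0,0.22,0,0,0,30],
  [0,0,0.22,0,0,0,30],
  [0,0,0.22,0,0,0,30],
  [0,0,0.22,0,0,0,30],
  [0,0,0.15,0,0,0,30],
  [0,0,0.05,0,0,0,30],
  [0,0,-0.1,0,0,0,30],
], newtons=40)

```text
t: 2.95
ee_pos: [0.4253, -0.3793, 0.2422]
orientation: [[1.0, -0.0, -0.002], [-0.0, -1.0, 0.001], [-0.002, -0.001, -1.0]]
ft_force: [1.8, -0.9, -2.2]
grip_width: 0.0406
```

Emit:
arm_command([
  [0.1,-0.1,0,0,0,0,30],
  [0.219,-0.3,0,0,0,0,30],
  [0.219,-0.5,0,0,0,0,30],
  [0.219,-0.7,0,0,0,0,30],
  [0.219,-0.911,0,0,0,0,30],
  [0.219,-0.911,0,0,0,0,30],
  [0.219,-0.911,0,0,0,0,30],
  [0.219,-0.911,0,0,0,0,30],
  [0.219,-0.911,0.1,0,0,0,30],
  [0.219,-0.911,0.22,0,0,0,30],
  [0.219,-0.911,0.22,0,0,0,30],
  [0.219,-0.911,0.22,0,0,0,30],
])

```text
t: 4.45
ee_pos: [0.5357, 0.0755, 0.1324]
orientation: [[1.0, -0.0, -0.0], [-0.0, -1.0, 0.0], [-0.0, -0.0, -1.0]]
ft_force: [0.5, -0.6, -1.2]
grip_width: 0.0401
```

```bash
python3 - <<'E'
from h import *
s=monitor.observe();print(s["t"],s["ee_pos"].round(4))
snap("scene","s2.png",crop=(190,130,330,280),scale=2.8)
snap("top","t2.png",crop=(180,130,320,240),scale=2.8)
a=cv2.imread("pics/s2.png");b=cv2.imread("pics/t2.png")
c=np.zeros((420,790,3),np.uint8); c[:420,:392]=a; c[:308,398:790]=b; cv2.imwrite("pics/st2.png",c)
f=cal("top");print((w2p(f,stonepts(.5356,.075,.054)[::10])).round(0).tolist())
E
```

```text
4.45 [0.5357 0.0755 0.1324]
[[236.0, 169.0], [228.0, 177.0], [236.0, 184.0], [243.0, 176.0], [235.0, 167.0], [227.0, 175.0], [235.0, 182.0], [243.0, 173.0], [234.0, 168.0], [229.0, 174.0], [235.0, 179.0], [240.0, 173.0]]
```

View pics/st2.png

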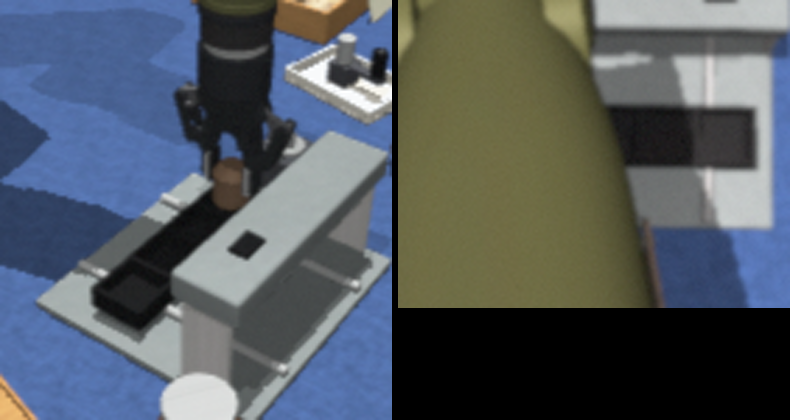

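Emit:
arm_command([
  [0,0,0.015,0,0,0,30],
  [0,0,0.03,0,0,0,30],
  [0,0,0.03,0,0,0,30],
  [0,0,0.03,0,0,0,65],
  [0,0,0.03,0,0,0,65],
  [0,0,0.03,0,0,0,65],
  [0,0,-0.05,0,0,0,65],
  [0,0,-0.15,0,0,0,85],
  [0,0,-0.23,0,0,0,85],
])

```text
t: 5.68
ee_pos: [0.5358, 0.0755, 0.2481]
orientation: [[1.0, -0.0, 0.001], [-0.0, -1.0, 0.0], [0.001, -0.0, -1.0]]
ft_force: [0.8, -0.2, 1.0]
grip_width: 0.0849
```

Emit:
arm_command([
  [-0.04,0.1,0,0,0,0,85],
  [-0.165,0.3,0,0,0,0,85],
  [-0.165,0.5,0,0,0,0,85],
  [-0.165,0.715,0,0,0,0,85],
  [-0.165,0.715,0.05,0,0,0,85],
  [-0.165,0.715,0.1,0,0,0,85],
  [-0.165,0.715,0.1,0,0,0,85],
  [-0.165,0.715,0.1,0,0,0,85],
])

```text
t: 6.68
ee_pos: [0.4524, -0.2822, 0.1956]
orientation: [[1.0, -0.002, -0.002], [-0.002, -1.0, 0.001], [-0.002, -0.001, -1.0]]
ft_force: [-0.3, 0.1, -0.8]
grip_width: 0.0854
```

```bash
cp pics/last_scene.npy pics/ref_dummy.npy; python3 - <<'E'
from h import *
im0=cv2.imread("pics/scene0.png"); im0=cv2.resize(im0,(512,384),interpolation=cv2.INTER_AREA)
s=monitor.observe();print(s["t"],s["ee_pos"].round(4))
snap("scene","s3.png"); im=np.load("pics/last_scene.npy"); f=cal("scene")
for n,p in dict(A=(.535,-.3175),B=(.5135,-.4),C=(.453,-.2825)).items():
    u,v=stonecent(f,*p,.004).astype(int); t=im0[v-14:v+15,u-13:u+14]; r=cv2.matchTemplate(im[v-30:v+31,u-30:u+31],t,cv2.TM_CCOEFF_NORMED)
    _,m,_,l=cv2.minMaxLoc(r); print(n,(u,v),m,np.array(l)-[17,16])
c=np.hstack([im[180:384,60:330]]);cv2.imwrite("pics/st3.png",cv2.resize(c,None,fx=2.8,fy=2.8,interpolation=cv2.INTER_CUBIC))
E
```

```text
6.675 [ 0.4524 -0.2822  0.1956]
A (np.int64(179), np.int64(291)) 0.7059296369552612 [0 0]
B (np.int64(145), np.int64(312)) 0.6534008383750916 [0 0]
C (np.int64(166), np.int64(266)) 0.8311667442321777 [0 0]
```

View pics/st3.png

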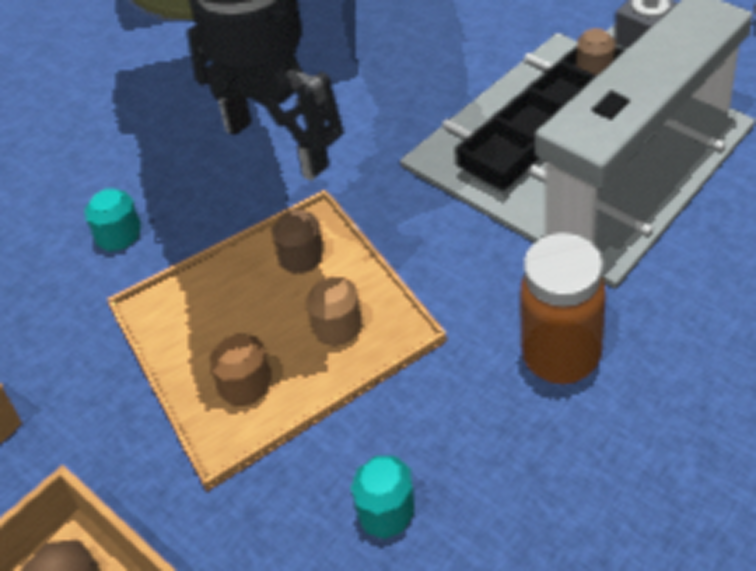

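Emit:
arm_command([
  [0,0,0.1,0,0,0,85],
  [0,0,0.205,0,0,0,85],
  [0,0,0.205,0,0,0,85],
  [0,0,0.205,0,0,0,30],
  [0,0,0.205,0,0,0,30],
  [0,0,0.205,0,0,0,30],
  [0,0,0.205,0,0,0,30],
  [0,0,0.205,0,0,0,30],
  [0,0,0.12,0,0,0,30],
  [0,0,0.0,0,0,0,30],
  [0,0,-0.1,0,0,0,30],
  [0,0,-0.1,0,0,0,30],
])

```text
t: 8.22
ee_pos: [0.4555, -0.2836, 0.2521]
orientation: [[1.0, -0.0, 0.009], [-0.0, -1.0, -0.005], [0.009, 0.005, -1.0]]
ft_force: [0.4, 0.4, -2.2]
grip_width: 0.0405
```

Emit:
arm_command([
  [0.05,-0.1,0,0,0,0,30],
  [0.163,-0.3,0,0,0,0,30],
  [0.163,-0.5,0,0,0,0,30],
  [0.163,-0.603,0,0,0,0,30],
  [0.163,-0.603,0,0,0,0,30],
  [0.163,-0.603,0,0,0,0,30],
  [0.163,-0.603,0,0,0,0,30],
  [0.163,-0.603,0.12,0,0,0,30],
  [0.163,-0.603,0.2,0,0,0,30],
  [0.163,-0.603,0.22,0,0,0,30],
  [0.163,-0.603,0.24,0,0,0,30],
  [0.163,-0.603,0.24,0,0,0,30],
])

```text
t: 9.72
ee_pos: [0.5351, 0.019, 0.1271]
orientation: [[1.0, -0.001, 0.001], [-0.001, -1.0, -0.0], [0.001, 0.0, -1.0]]
ft_force: [-0.8, -0.0, -0.7]
grip_width: 0.0403
```

Emit:
arm_command([
  [0,0,0.01,0,0,0,30],
  [0,0,0.021,0,0,0,30],
  [0,0,0.021,0,0,0,30],
  [0,0,0.021,0,0,0,65],
  [0,0,0.021,0,0,0,65],
  [0,0,0.021,0,0,0,65],
  [0,0,-0.05,0,0,0,65],
  [0,0,-0.15,0,0,0,85],
  [0,0,-0.24,0,0,0,85],
  [0,0.1,-0.24,0,0,0,85],
  [0,0.3,-0.24,0,0,0,85],
  [0,0.5,-0.24,0,0,0,85],
])

```text
t: 11.22
ee_pos: [0.5346, -0.157, 0.2465]
orientation: [[1.0, 0.001, 0.001], [0.001, -1.0, -0.0], [0.001, 0.0, -1.0]]
ft_force: [0.7, 0.8, 1.0]
grip_width: 0.0849
```

```bash
cat > chk.py <<'E'
from h import *
im0=cv2.imread("pics/scene0.png"); im0=cv2.resize(im0,(512,384),interpolation=cv2.INTER_AREA)
s=monitor.observe();print(s["t"],s["ee_pos"].round(4))
snap("scene"); im=np.load("pics/last_scene.npy"); f=cal("scene")
for n,p in dict(A=(.535,-.3175),B=(.5135,-.4)).items():
    u,v=stonecent(f,*p,.004).astype(int); t=im0[v-14:v+15,u-13:u+14]; r=cv2.matchTemplate(im[v-30:v+31,u-30:u+31],t,cv2.TM_CCOEFF_NORMED)
    _,m,_,l=cv2.minMaxLoc(r); print(n,m,np.array(l)-[17,16])
E
python3 chk.py
```

```text
11.225 [ 0.5346 -0.157   0.2465]
A 0.7913306951522827 [0 0]
B 0.9941040277481079 [0 0]
```

Emit:
arm_command([
  [0,0.12,0,0,0,0,85],
  [0,0.24,0,0,0,0,85],
  [0,0.321,0,0,0,0,85],
  [0,0.321,0.1,0,0,0,85],
  [0,0.321,0.2,0,0,0,85],
  [0,0.321,0.305,0,0,0,85],
  [0,0.321,0.305,0,0,0,85],
  [0,0.321,0.305,0,0,0,30],
  [0,0.321,0.305,0,0,0,30],
  [0,0.321,0.305,0,0,0,30],
  [0,0.321,0.305,0,0,0,30],
  [0,0.321,0.305,0,0,0,30],
])

```text
t: 12.78
ee_pos: [0.536, -0.3169, 0.0967]
orientation: [[1.0, -0.0, 0.004], [-0.0, -1.0, -0.002], [0.004, 0.002, -1.0]]
ft_force: [-0.7, 0.2, 5.8]
grip_width: 0.0405
```

Emit:
arm_command([
  [0,0,-0.1,0,0,0,30],
  [0,0,-0.2,0,0,0,30],
  [0,0,-0.305,0,0,0,30],
  [-0.003,-0.1,-0.305,0,0,0,30],
  [-0.003,-0.22,-0.305,0,0,0,30],
  [-0.003,-0.34,-0.305,0,0,0,30],
  [-0.003,-0.46,-0.305,0,0,0,30],
  [-0.003,-0.561,-0.305,0,0,0,30],
  [-0.003,-0.561,-0.305,0,0,0,30],
  [-0.003,-0.561,-0.2,0,0,0,30],
  [-0.003,-0.561,-0.1,0,0,0,30],
  [-0.003,-0.561,-0.07,0,0,0,30],
])

```text
t: 14.28
ee_pos: [0.5312, -0.0362, 0.1269]
orientation: [[1.0, -0.001, -0.004], [-0.001, -1.0, -0.0], [-0.004, 0.0, -1.0]]
ft_force: [-0.3, -0.5, -0.7]
grip_width: 0.0405
```

Emit:
arm_command([
  [0,0,0.0,0,0,0,30],
  [0,0,0.012,0,0,0,30],
  [0,0,0.024,0,0,0,30],
  [0,0,0.024,0,0,0,30],
  [0,0,0.024,0,0,0,65],
  [0,0,0.024,0,0,0,65],
  [0,0,0.024,0,0,0,65],
  [0,0,-0.08,0,0,0,65],
  [0,0,-0.16,0,0,0,85],
  [0,0,-0.24,0,0,0,85],
  [0,0.12,-0.24,0,0,0,85],
  [0,0.24,-0.24,0,0,0,85],
])

```text
t: 15.78
ee_pos: [0.5336, -0.1563, 0.2498]
orientation: [[1.0, 0.002, 0.002], [0.002, -1.0, -0.001], [0.002, 0.001, -1.0]]
ft_force: [1.2, 0.8, 0.3]
grip_width: 0.0852
```

```bash
python3 chk.py
```

```text
15.775 [ 0.5336 -0.1563  0.2498]
A 0.1809757500886917 [-4 12]
B 0.9941921830177307 [0 0]
```

Emit:
arm_command([
  [-0.04,0.12,0,0,0,0,85],
  [-0.04,0.24,0,0,0,0,85],
  [-0.04,0.36,0,0,0,0,85],
  [-0.04,0.486,0,0,0,0,85],
  [-0.04,0.486,0.1,0,0,0,85],
  [-0.04,0.486,0.2,0,0,0,85],
  [-0.04,0.486,0.31,0,0,0,85],
  [-0.04,0.486,0.31,0,0,0,85],
  [-0.04,0.486,0.31,0,0,0,30],
  [-0.04,0.486,0.31,0,0,0,30],
  [-0.04,0.486,0.31,0,0,0,30],
  [-0.04,0.486,0.31,0,0,0,30],
])

```text
t: 17.32
ee_pos: [0.5145, -0.3996, 0.0969]
orientation: [[1.0, -0.0, 0.004], [-0.0, -1.0, -0.003], [0.004, 0.003, -1.0]]
ft_force: [-0.6, 0.3, 6.6]
grip_width: 0.0408
```

Target (.5324, -.093): d = (.019, .307).

Emit:
arm_command([
  [0,0,-0.1,0,0,0,30],
  [0,0,-0.2,0,0,0,30],
  [0,0,-0.31,0,0,0,30],
  [0.038,-0.12,-0.31,0,0,0,30],
  [0.038,-0.24,-0.31,0,0,0,30],
  [0.038,-0.36,-0.31,0,0,0,30],
  [0.038,-0.48,-0.31,0,0,0,30],
  [0.038,-0.614,-0.31,0,0,0,30],
  [0.038,-0.614,-0.31,0,0,0,30],
  [0.038,-0.614,-0.2,0,0,0,30],
  [0.038,-0.614,-0.1,0,0,0,30],
  [0.038,-0.614,-0.07,0,0,0,30],
])

```text
t: 18.82
ee_pos: [0.5303, -0.0919, 0.127]
orientation: [[1.0, -0.001, -0.004], [-0.001, -1.0, 0.0], [-0.004, -0.0, -1.0]]
ft_force: [-0.6, -0.0, -1.2]
grip_width: 0.0402
```

Emit:
arm_command([
  [0,0,0.0,0,0,0,30],
  [0,0,0.012,0,0,0,30],
  [0,0,0.024,0,0,0,30],
  [0,0,0.024,0,0,0,30],
  [0,0,0.024,0,0,0,65],
  [0,0,0.024,0,0,0,65],
  [0,0,0.024,0,0,0,65],
  [0,0,-0.08,0,0,0,65],
  [0,0,-0.16,0,0,0,85],
  [0,0,-0.24,0,0,0,85],
  [0,-0.12,-0.24,0,0,0,85],
  [0,-0.24,-0.24,0,0,0,85],
])

```text
t: 20.32
ee_pos: [0.5325, 0.0292, 0.2497]
orientation: [[1.0, -0.002, 0.002], [-0.002, -1.0, 0.0], [0.002, -0.0, -1.0]]
ft_force: [0.8, 0.2, -0.5]
grip_width: 0.0849
```

Emit:
arm_command([
  [0,-0.12,0,0,0,0,85],
  [0,-0.24,0,0,0,0,85],
  [0,-0.36,0,0,0,0,85],
  [-0.04,-0.48,0,0,0,0,85],
  [-0.08,-0.6,0,0,0,0,85],
  [-0.08,-0.7,0,0,0,0,85],
  [-0.08,-0.75,0,0,0,0,85],
  [-0.08,-0.75,0,0,0,0,85],
  [-0.08,-0.75,0,0,0,0,85],
])

```text
t: 21.45
ee_pos: [0.4919, 0.4027, 0.2485]
orientation: [[1.0, -0.0, -0.001], [-0.0, -1.0, -0.001], [-0.001, 0.001, -1.0]]
ft_force: [1.0, 0.3, 0.3]
grip_width: 0.085
```

```bash
python3 - <<'E'
from h import *
s=monitor.observe();print(s["t"],s["ee_pos"].round(4))
snap("scene");snap("top")
a=np.load("pics/last_scene.npy")[165:270,205:325]; b=np.load("pics/last_top.npy")[140:215,190:320]
a=cv2.resize(a,None,fx=3.3,fy=3.3,interpolation=cv2.INTER_CUBIC);b=cv2.resize(b,None,fx=3,fy=3,interpolation=cv2.INTER_CUBIC)
c=np.zeros((360,790,3),np.uint8);c[:a.shape[0],:396]=a[:360];c[:225,400:790]=b;cv2.imwrite("pics/st4.png",c)
E
```

```text
21.45 [0.4919 0.4027 0.2485]
```

View pics/st4.png

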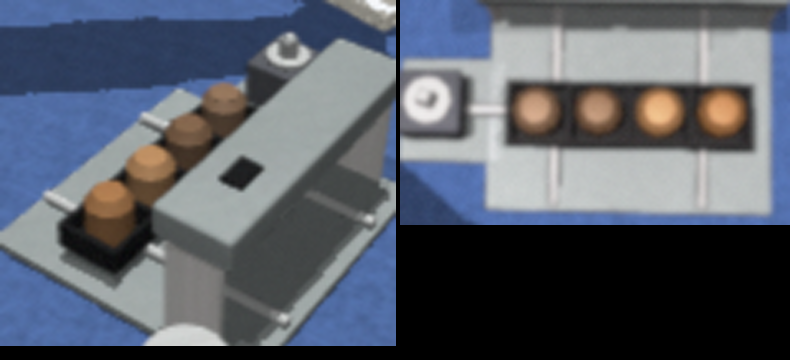

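```bash
python3 - <<'E'
from h import *
f=cal("top");fs=cal("scene")
p=w2p(f,[.5445,.1757,.073])[0].round().astype(int);q=w2p(fs,[.5445,.1757,.073])[0].round().astype(int);print(p,q)
a=np.load("pics/last_top.npy")[p[1]-12:p[1]+13,p[0]-12:p[0]+13];b=np.load("pics/last_scene.npy")[q[1]-12:q[1]+13,q[0]-12:q[0]+13]
c=np.hstack([cv2.resize(x,None,fx=16,fy=16,interpolation=cv2.INTER_NEAREST) for x in(a,b)])[:, :800]
# overlay collar circle & shaft square predictions
cv2.imwrite("pics/sh.png",c)
E
```

```text
[198 172] [292 178]
```

View pics/sh.png

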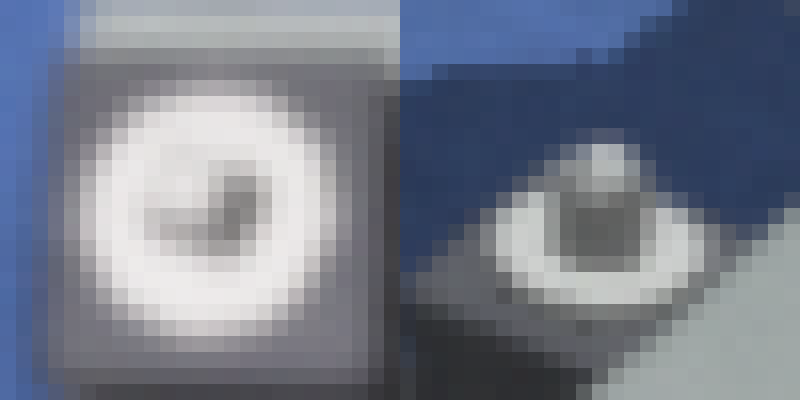

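```bash
cat > fit.py <<'E'
from h import *
from scipy.optimize import minimize
SS=8
def layers(f,x,y,th,ox,oy,n):
    R=cv2.Rodrigues(np.array(f["rvec"],float))[0]; cam=-R.T@np.array(f["tvec"],float).ravel()
    m=np.zeros((n*SS,n*SS),np.float32)
    def poly(P,k):
        p=(w2p(f,P)-[ox,oy]+.5)*SS-.5; cv2.fillPoly(m,[np.round(p*16).astype(np.int32)],k,shift=4)
    a=np.linspace(0,2*np.pi,60)
    def ring(z,r): return np.c_[x+r*np.cos(a),y+r*np.sin(a),0*a+z]
    poly(ring(.057,.021),5)
    poly(ring(.062,.021),1)
    cor=lambda h,z:np.array([[x+h*(np.cos(th)*i-np.sin(th)*j),y+h*(np.sin(th)*i+np.cos(th)*j),z] for i,j in((1,1),(-1,1),(-1,-1),(1,-1))])
    B,M,T=cor(.007,.062),cor(.007,.079),cor(.0055,.083)
    k=2;vis=[]
    for i in range(4):
        j=(i+1)%4; nrm=(B[i]+B[j])/2-[x,y,.062]
        if nrm@(cam-[x,y,.07])>0: vis.append((nrm@(cam-[x,y,.07]),i,j))
    for w,i,j in sorted(vis): poly([B[i],B[j],M[j],M[i]],k);k+=1
    for w,i,j in sorted(vis): poly([M[i],M[j],T[j],T[i]],6)
    poly(T,4)
    return m
def cost(f,g,x,y,th,u0,v0,hw):
    n=2*hw+1; m=layers(f,x,y,th,u0-hw,v0-hw,n)
    A=[]
    for k in range(0,7):
        l=cv2.GaussianBlur((m==k).astype(np.float32),(0,0),.5*SS); A.append(cv2.resize(l,(n,n),interpolation=cv2.INTER_AREA).ravel())
    A=np.array(A).T; b=g[v0-hw:v0+hw+1,u0-hw:u0+hw+1].ravel().astype(float)
    w=(A[:,1:].sum(1)>.6).astype(float); A=A*w[:,None]; b2=b*w
    s=np.linalg.lstsq(A,b2,rcond=1e-4)[0]; r=A@s-b2
    return (r@r+ (1-w)@np.zeros_like(b))/w.sum(),s
E
python3 - <<'E'
from fit import *
for n,(u0,v0),hw in(("top",(198,172),10),("scene",(292,179),9)):
    f=cal(n); g=np.load(f"pics/last_{n}.npy").mean(2)
    res=[]
    for d in range(0,90,6):
        best=min((minimize(lambda p:cost(f,g,p[0],p[1],np.radians(d),u0,v0,hw)[0],x0,method="Nelder-Mead",options=dict(initial_simplex=[x0,np.add(x0,[.002,0]),np.add(x0,[0,.002])],xatol=1e-4,maxiter=50)) for x0 in([.5445,.1757],)),key=lambda r:r.fun)
        res.append((best.fun.round(1),d,best.x.round(4).tolist()))
    for r in res: print(n,r)
E
```

```text
top (np.float64(67.3), 0, [0.5447, 0.176])
top (np.float64(89.7), 6, [0.5448, 0.1763])
top (np.float64(105.0), 12, [0.5449, 0.1764])
top (np.float64(120.4), 18, [0.5451, 0.1763])
top (np.float64(124.3), 24, [0.5448, 0.176])
top (np.float64(125.3), 30, [0.5451, 0.1763])
top (np.float64(115.2), 36, [0.5456, 0.1767])
top (np.float64(89.3), 42, [0.5455, 0.1767])
top (np.float64(81.4), 48, [0.5456, 0.1765])
top (np.float64(56.6), 54, [0.5456, 0.1764])
top (np.float64(38.9), 60, [0.5455, 0.1764])
top (np.float64(30.4), 66, [0.5451, 0.1765])
top (np.float64(27.9), 72, [0.5451, 0.1764])
top (np.float64(33.6), 78, [0.5451, 0.1764])
top (np.float64(50.1), 84, [0.5449, 0.1764])
scene (np.float64(49.3), 0, [0.5458, 0.1753])
scene (np.float64(46.2), 6, [0.5458, 0.1754])
scene (np.float64(51.4), 12, [0.5459, 0.1753])
scene (np.float64(67.1), 18, [0.5458, 0.1752])
scene (np.float64(87.4), 24, [0.5453, 0.1755])
scene (np.float64(106.5), 30, [0.5462, 0.1757])
scene (np.float64(77.7), 36, [0.5459, 0.1752])
scene (np.float64(57.4), 42, [0.5458, 0.1753])
scene (np.float64(45.5), 48, [0.5455, 0.1753])
scene (np.float64(44.9), 54, [0.5455, 0.1753])
scene (np.float64(50.5), 60, [0.5454, 0.1754])
scene (np.float64(56.8), 66, [0.5459, 0.1749])
scene (np.float64(58.5), 72, [0.5458, 0.1753])
scene (np.float64(56.9), 78, [0.5458, 0.1754])
scene (np.float64(52.6), 84, [0.5458, 0.1751])
```

Emit:
arm_command([
  [-0.004,-0.046,0,0,0,-0.894,60],
  [-0.004,-0.046,0,0,0,-0.894,60],
  [-0.004,-0.046,0,0,0,-0.894,60],
  [-0.004,-0.046,0,0,0,-0.894,60],
  [-0.004,-0.046,0,0,0,-0.894,60],
  [-0.004,-0.046,0,0,0,-0.894,60],
  [-0.004,-0.046,0,0,0,-0.894,60],
  [-0.004,-0.046,0,0,0,-0.894,60],
  [-0.004,-0.046,0,0,0,-0.894,60],
  [-0.004,-0.046,0.06,0,0,-0.894,60],
  [-0.004,-0.046,0.12,0,0,-0.894,60],
  [-0.004,-0.046,0.12,0,0,-0.894,60],
])

```text
t: 23.05
ee_pos: [0.4889, 0.4248, 0.1866]
orientation: [[0.168, 0.986, -0.004], [0.986, -0.168, -0.003], [-0.004, -0.003, -1.0]]
ft_force: [0.1, -1.1, -0.4]
grip_width: 0.0597
```

```bash
python3 - <<'E'
from h import *
s=monitor.observe();print(s["t"],s["ee_pos"].round(4),s["orientation"].round(3).tolist())
snap("scene");snap("top")
a=np.load("pics/last_scene.npy")[100:185,270:360]; 
f=cal("top");p=w2p(f,[.5,.42,.05])[0].astype(int);b=np.load("pics/last_top.npy")[p[1]-40:p[1]+41,p[0]-45:p[0]+46]
c=np.zeros((375,790,3),np.uint8)
a=cv2.resize(a,None,fx=4.4,fy=4.4,interpolation=cv2.INTER_CUBIC);b=cv2.resize(b,(390,347),interpolation=cv2.INTER_CUBIC)
c[:374,:396]=a[:374];c[:347,400:790]=b;cv2.imwrite("pics/st5.png",c)
E
```

```text
23.05 [0.4889 0.4248 0.1866] [[0.168, 0.986, -0.004], [0.986, -0.168, -0.003], [-0.004, -0.003, -1.0]]
```

View pics/st5.png

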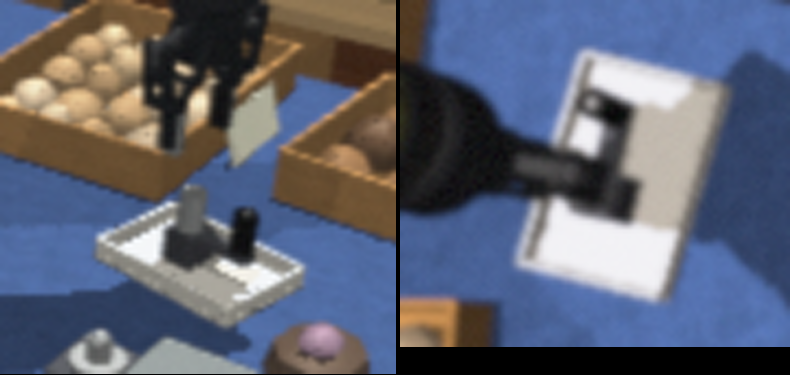

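Emit:
arm_command([
  [0,0,0.08,0,0,0,60],
  [0,0,0.155,0,0,0,60],
  [0,0,0.155,0,0,0,60],
  [0,0,0.155,0,0,0,15],
  [0,0,0.155,0,0,0,15],
  [0,0,0.155,0,0,0,15],
  [0,0,0.155,0,0,0,15],
  [0,0,0.155,0,0,0,15],
  [0,0,0.155,0,0,0,15],
  [0,0,0.155,0,0,0,15],
], newtons=80)

```text
t: 24.4
ee_pos: [0.4913, 0.4277, 0.1141]
orientation: [[0.166, 0.986, 0.003], [0.986, -0.166, 0.003], [0.003, 0.003, -1.0]]
ft_force: [0.0, -0.1, 8.0]
grip_width: 0.0223
```

Emit:
arm_command([
  [0,0,-0.08,0,0,0,15],
  [0,0,-0.18,0,0,0,15],
  [0,0,-0.3,0,0,0,15],
  [-0.1,0.04,-0.3,0,0,0.106,15],
  [-0.2,0.08,-0.3,0,0,0.106,15],
  [-0.3,0.12,-0.3,0,0,0.106,15],
  [-0.4,0.16,-0.3,0,0,0.106,15],
  [-0.474,0.191,-0.3,0,0,0.106,15],
  [-0.474,0.191,-0.25,0,0,0.106,15],
  [-0.474,0.191,-0.188,0,0,0.106,15],
  [-0.474,0.191,-0.188,0,0,0.106,15],
  [-0.474,0.191,-0.188,0,0,0.106,15],
])

```text
t: 25.9
ee_pos: [0.5454, 0.1772, 0.2067]
orientation: [[0.327, 0.945, 0.001], [0.945, -0.327, 0.0], [0.001, 0.001, -1.0]]
ft_force: [0.2, 0.3, -2.2]
grip_width: 0.0221
```

```bash
python3 - <<'E'
from h import *
s=monitor.observe();print(s["t"],s["ee_pos"].round(4),s["orientation"].round(3).tolist(),s["grip_width"])
snap("scene");snap("top")
a=np.load("pics/last_scene.npy")[130:200,250:330]
b=np.load("pics/last_top.npy")[130:200,160:240]
c=np.hstack([cv2.resize(x,None,fx=5,fy=5,interpolation=cv2.INTER_CUBIC) for x in(a,b)]);cv2.imwrite("pics/st6.png",c)
E
```

```text
25.9 [0.5454 0.1772 0.2067] [[0.327, 0.945, 0.001], [0.945, -0.327, 0.0], [0.001, 0.001, -1.0]] 0.02205348806441599
```

View pics/st6.png

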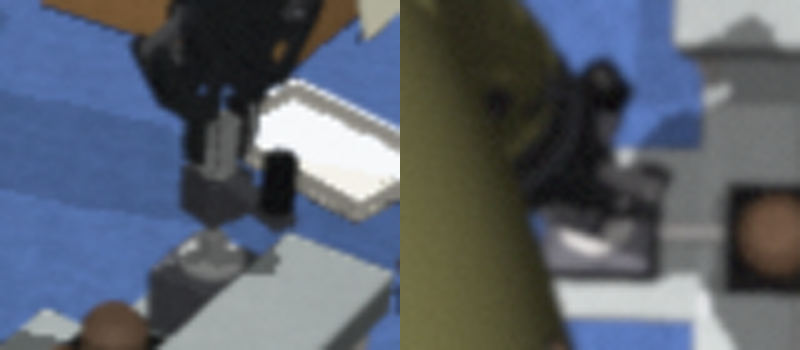

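```bash
python3 - <<'E'
from h import *
x,y,zb,th=.5454,.1772,.0967,np.radians(-19)
c,s=np.cos(th),np.sin(th)
P=[[x+c*i-s*j,y+s*i+c*j,zb+z] for z in(0,.03) for i,j in((.016,.016),(-.016,.016),(-.016,-.016),(.016,-.016))]+[[x+c*.055,y+s*.055,zb+.068],[x,y,zb+.066],[.5454,.1758,.083]]
for n,o in(("scene",(250,130)),("top",(160,130))):
    print(n,((w2p(cal(n),P)-o+.5)*5-.5).round(0).astype(int).tolist())
E
```

```text
scene [[253, 213], [219, 191], [180, 207], [214, 230], [256, 172], [222, 150], [183, 166], [217, 189], [286, 154], [224, 118], [214, 229]]
top [[165, 166], [144, 223], [200, 242], [221, 186], [154, 154], [132, 212], [190, 232], [212, 174], [196, 75], [158, 179], [190, 209]]
```

```bash
python3 - <<'E'
from h import *
print(p2w(cal("scene"),(280.5)/5-.5+250,(155.5)/5-.5+130,.0967+.068).round(4),p2w(cal("top"),206.5/5-.5+160,80.5/5-.5+130,.0967+.068).round(4))
print(p2w(cal("scene"),(219.5)/5-.5+250,(228.5)/5-.5+130,.0967).round(4))
a=np.load("pics/last_scene.npy")[155:190,280:312]
b=np.load("pics/last_top.npy")[140:188,182:216]
c=np.zeros((600,790,3),np.uint8)
a=cv2.resize(a,None,fx=12,fy=12,interpolation=cv2.INTER_CUBIC);b=cv2.resize(b,None,fx=11.5,fy=11.5,interpolation=cv2.INTER_CUBIC)
a=cv2.convertScaleAbs(a,alpha=1.6,beta=20);b=cv2.convertScaleAbs(b,alpha=1.6,beta=20)
c[:420,:384]=a;c[:552,390:781]=b;cv2.imwrite("pics/st7.png",c)
E
```

```text
[0.5951 0.1565 0.1647] [0.595  0.1541 0.1647]
[0.5571 0.1605 0.0967]
```

View pics/st7.png

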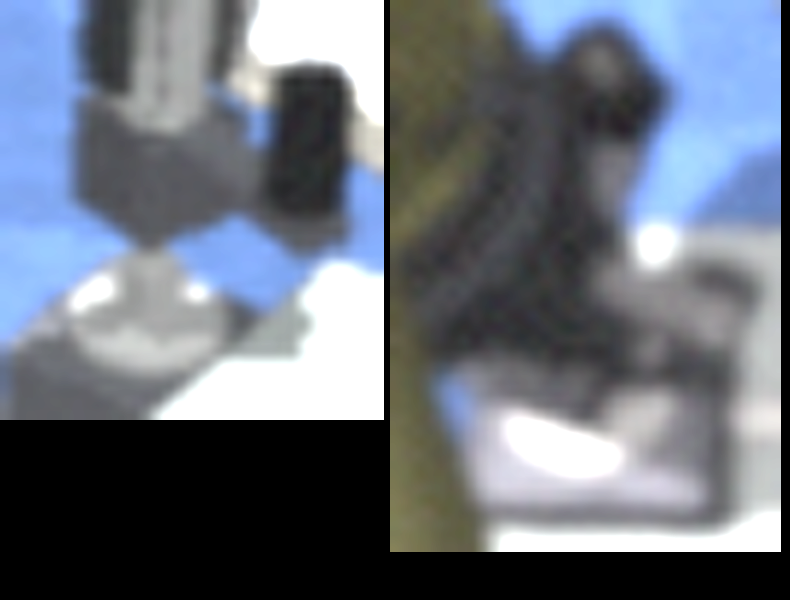

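Emit:
arm_command([
  [-0.003,0.001,0,0,0,-0.05,15],
  [-0.003,0.001,0,0,0,-0.05,15],
  [-0.003,0.001,0.01,0,0,-0.05,15],
  [-0.003,0.001,0.02,0,0,-0.05,15],
  [-0.003,0.001,0.03,0,0,-0.05,15],
  [-0.003,0.001,0.035,0,0,-0.05,15],
  [-0.003,0.001,0.04,0,0,-0.05,15],
  [-0.003,0.001,0.04,0,0,-0.05,15],
])

```text
t: 27.0
ee_pos: [0.5454, 0.1754, 0.1876]
orientation: [[0.252, 0.968, 0.002], [0.968, -0.252, 0.0], [0.001, 0.002, -1.0]]
ft_force: [-4.6, -3.2, 14.1]
grip_width: 0.0217
```

Emit:
arm_command([
  [-0.001,-0.001,0.004,0,0,0,15],
  [-0.001,-0.001,0.008,0,0,0,15],
  [-0.001,-0.001,0.012,0,0,0,15],
  [-0.001,-0.001,0.012,0,0,0,15],
])

```text
t: 27.5
ee_pos: [0.5454, 0.1762, 0.1796]
orientation: [[0.251, 0.968, 0.002], [0.968, -0.251, 0.003], [0.003, 0.001, -1.0]]
ft_force: [2.8, 5.5, -0.8]
grip_width: 0.0217
```

Emit:
arm_command([
  [0,0,0.006,0,0,0,15],
  [0,0,0.012,0,0,0,15],
  [0,0,0.018,0,0,0,15],
  [0,0,0.018,0,0,0,15],
])

```text
t: 28.0
ee_pos: [0.5456, 0.1765, 0.1721]
orientation: [[0.251, 0.968, 0.003], [0.968, -0.251, 0.003], [0.004, 0.002, -1.0]]
ft_force: [-2.1, 5.0, 11.6]
grip_width: 0.0217
```

Emit:
arm_command([
  [0,0,-0.002,0,0,0,45],
  [0,0,-0.002,0,0,0,45],
  [0,0,-0.002,0,0,0,45],
  [0,0,-0.06,0,0,0,45],
  [0,0,-0.13,0,0,0,45],
  [0,0,-0.13,0,0,0,45],
])

```text
t: 28.75
ee_pos: [0.5459, 0.1753, 0.238]
orientation: [[0.252, 0.968, 0.004], [0.968, -0.252, 0.001], [0.002, 0.004, -1.0]]
ft_force: [0.3, 0.8, 0.1]
grip_width: 0.045
```

Emit:
arm_command([
  [-0.007,0.108,0,0,0,0,45],
  [-0.007,0.108,0,0,0,0,45],
  [-0.007,0.108,0.06,0,0,0,45],
  [-0.007,0.108,0.134,0,0,0,45],
  [-0.007,0.108,0.134,0,0,0,45],
  [-0.007,0.108,0.134,0,0,0,12],
  [-0.007,0.108,0.134,0,0,0,12],
  [-0.007,0.108,0.134,0,0,0,12],
  [-0.007,0.108,0.134,0,0,0,12],
  [-0.007,0.108,0.134,0,0,0,12],
], newtons=60)

```text
t: 30.0
ee_pos: [0.5966, 0.1582, 0.1695]
orientation: [[0.252, 0.968, 0.002], [0.968, -0.252, 0.0], [0.001, 0.002, -1.0]]
ft_force: [1.6, -0.2, 4.6]
grip_width: 0.0209
```

```bash
python3 - <<'E'
from h import *
s=monitor.observe();print(s["t"],s["ee_pos"].round(4),s["ft_force"].round(1),s["grip_width"])
snap("scene")
a=np.load("pics/last_scene.npy")[130:250,205:330]
cv2.imwrite("pics/st8.png",cv2.resize(a,None,fx=4.5,fy=4.5,interpolation=cv2.INTER_CUBIC))
E
```

```text
30.0 [0.5966 0.1582 0.1695] [ 1.6 -0.2  4.6] 0.02090296449725909
```

View pics/st8.png

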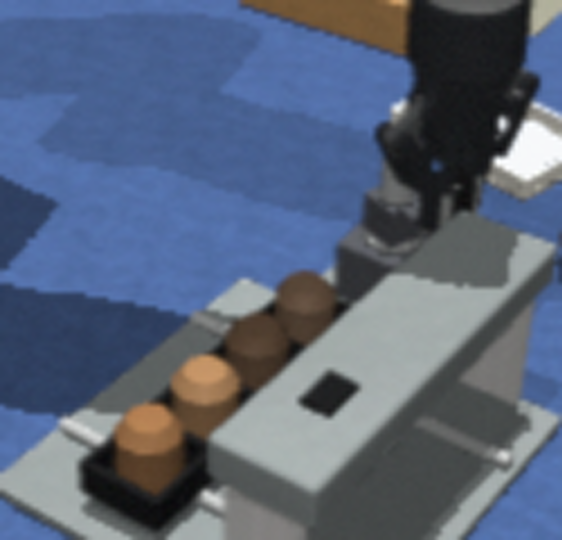

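```bash
cat > wind.py <<'E'
import sys; from h import *
c=np.array([.5455,.1762]); s=monitor.observe(); p=s["ee_pos"][:2]; R=s["orientation"][:2,:2]
print(s["t"],p.round(4),s["ft_force"].round(1),"ang",np.degrees(np.arctan2(*(p-c)[::-1])).round(1),"r",np.linalg.norm(p-c).round(4))
K=np.array(eval(sys.argv[1])) # commanded pose now
for a in eval(sys.argv[2]):
    t=np.radians(a); d=c+.055*np.array([np.cos(t),np.sin(t)])-K; print((2*np.array([[.2517,.9678],[.9678,-.2517]])@d).round(3).tolist(),end=",")
E
python3 wind.py "c+.055*np.array([np.cos(np.radians(-19.4)),np.sin(np.radians(-19.4))])" "[-19.4-20*k for k in range(1,13)]"; echo; python3 wind.py "c+.055*np.array([np.cos(np.radians(-259.4)),np.sin(np.radians(-259.4))])" "[-259.4-20*k for k in range(1,13)]"; echo;  python3 wind.py "c+.055*np.array([np.cos(np.radians(-499.4)),np.sin(np.radians(-499.4))])" "[-499.4-20*k for k in range(1,13)]"
```

```text
30.05 [0.5967 0.1582] [ 0.8 -0.1  6.2] ang -19.4 r 0.0542
[-0.037, -0.01],[-0.068, -0.032],[-0.09, -0.063],[-0.1, -0.1],[-0.097, -0.138],[-0.081, -0.172],[-0.054, -0.2],[-0.02, -0.216],[0.018, -0.219],[0.055, -0.209],[0.087, -0.188],[0.109, -0.156],
30.05 [0.5967 0.1582] [ 0.8 -0.1  6.2] ang -19.4 r 0.0542
[0.01, 0.037],[0.007, 0.075],[-0.009, 0.11],[-0.036, 0.137],[-0.071, 0.153],[-0.109, 0.156],[-0.146, 0.147],[-0.177, 0.125],[-0.199, 0.094],[-0.209, 0.057],[-0.206, 0.019],[-0.19, -0.016],
30.05 [0.5967 0.1582] [ 0.8 -0.1  6.2] ang -19.4 r 0.0542
[0.027, -0.027],[0.062, -0.043],[0.1, -0.047],[0.136, -0.037],[0.168, -0.015],[0.19, 0.016],[0.2, 0.053],[0.197, 0.091],[0.181, 0.126],[0.154, 0.153],[0.119, 0.169],[0.081, 0.172],
```

Emit:
arm_command([
  [-0.037,-0.01,0,0,0,0,12],
  [-0.068,-0.032,0,0,0,0,12],
  [-0.09,-0.063,0,0,0,0,12],
  [-0.1,-0.1,0,0,0,0,12],
  [-0.097,-0.138,0,0,0,0,12],
  [-0.081,-0.172,0,0,0,0,12],
  [-0.054,-0.2,0,0,0,0,12],
  [-0.02,-0.216,0,0,0,0,12],
  [0.018,-0.219,0,0,0,0,12],
  [0.055,-0.209,0,0,0,0,12],
  [0.087,-0.188,0,0,0,0,12],
  [0.109,-0.156,0,0,0,0,12],
])

```text
t: 31.55
ee_pos: [0.5323, 0.232, 0.1691]
orientation: [[0.25, 0.968, -0.003], [0.968, -0.25, 0.001], [0.001, -0.004, -1.0]]
ft_force: [-4.6, 0.9, 12.0]
grip_width: 0.0207
```

```bash
python3 wind.py "c" "[]"; python3 -c "
from h import *
s=monitor.observe();print(s['ee_pos'],s['orientation'].round(3).tolist(),s['grip_width'],s['q'].round(1))
snap('scene');print()"
```

```text
31.55 [0.5323 0.232 ] [-4.6  0.9 12. ] ang 103.3 r 0.0573
[0.53230793 0.23199897 0.16914292] [[0.25, 0.968, -0.003], [0.968, -0.25, 0.001], [0.001, -0.004, -1.0]] 0.0207084406756698 [ 23.5  21.  -16.8  52.3   0.2  38. ]
```

Emit:
arm_command([
  [0.01,0.037,0,0,0,0,12],
  [0.007,0.075,0,0,0,0,12],
  [-0.009,0.11,0,0,0,0,12],
  [-0.036,0.137,0,0,0,0,12],
  [-0.071,0.153,0,0,0,0,12],
  [-0.109,0.156,0,0,0,0,12],
  [-0.146,0.147,0,0,0,0,12],
  [-0.177,0.125,0,0,0,0,12],
  [-0.199,0.094,0,0,0,0,12],
  [-0.209,0.057,0,0,0,0,12],
  [-0.206,0.019,0,0,0,0,12],
  [-0.19,-0.016,0,0,0,0,12],
])

```text
t: 33.1
ee_pos: [0.503, 0.141, 0.1693]
orientation: [[0.252, 0.968, 0.003], [0.968, -0.252, 0.0], [0.001, 0.003, -1.0]]
ft_force: [7.7, 2.0, 0.5]
grip_width: 0.0203
```

Emit:
arm_command([
  [0.027,-0.027,0,0,0,0,12],
  [0.062,-0.043,0,0,0,0,12],
  [0.1,-0.047,0,0,0,0,12],
  [0.136,-0.037,0,0,0,0,12],
  [0.168,-0.015,0,0,0,0,12],
  [0.19,0.016,0,0,0,0,12],
  [0.2,0.053,0,0,0,0,12],
  [0.197,0.091,0,0,0,0,12],
  [0.181,0.126,0,0,0,0,12],
  [0.154,0.153,0,0,0,0,12],
  [0.119,0.169,0,0,0,0,12],
  [0.081,0.172,0,0,0,0,12],
])

```text
t: 34.6
ee_pos: [0.5968, 0.1593, 0.1693]
orientation: [[0.251, 0.968, 0.002], [0.968, -0.251, 0.003], [0.003, 0.001, -1.0]]
ft_force: [1.1, 4.4, 6.4]
grip_width: 0.0201
```

```bash
python3 - <<'E'
from h import *
s=monitor.observe();print(s["t"],s["ee_pos"].round(4),s["ft_force"].round(1),s["grip_width"])
snap("scene");snap("top");f=cal("top");g=np.load("pics/last_top.npy")
# carriage dark box: near edge along column through each pocket
for y in(-.093,-.037):
    col=[(round(x,4),int(g[tuple(w2p(f,[x,y-.027,.044])[0].round().astype(int)[::-1])].sum())) for x in np.arange(.48,.62,.005)]
    print(y,col)
E
```

```text
34.6 [0.5968 0.1593 0.1693] [1.1 4.4 6.4] 0.020067932693060623
-0.093 [(np.float64(0.48), 609), (np.float64(0.485), 602), (np.float64(0.49), 603), (np.float64(0.495), 600), (np.float64(0.5), 604), (np.float64(0.505), 607), (np.float64(0.51), 614), (np.float64(0.515), 612), (np.float64(0.52), 611), (np.float64(0.525), 605), (np.float64(0.53), 599), (np.float64(0.535), 597), (np.float64(0.54), 597), (np.float64(0.545), 513), (np.float64(0.55), 220), (np.float64(0.555), 205), (np.float64(0.56), 200), (np.float64(0.565), 204), (np.float64(0.57), 194), (np.float64(0.575), 193), (np.float64(0.58), 201), (np.float64(0.585), 196), (np.float64(0.59), 178), (np.float64(0.595), 152), (np.float64(0.6), 159), (np.float64(0.605), 204), (np.float64(0.61), 390), (np.float64(0.615), 393), (np.float64(0.62), 266)]
-0.037 [(np.float64(0.48), 610), (np.float64(0.485), 613), (np.float64(0.49), 612), (np.float64(0.495), 607), (np.float64(0.5), 608), (np.float64(0.505), 605), (np.float64(0.51), 605), (np.float64(0.515), 605), (np.float64(0.52), 600), (np.float64(0.525), 592), (np.float64(0.53), 592), (np.float64(0.535), 590), (np.float64(0.54), 585), (np.float64(0.545), 425), (np.float64(0.55), 145), (np.float64(0.555), 164), (np.float64(0.56), 154), (np.float64(0.565), 156), (np.float64(0.57), 143), (np.float64(0.575), 147), (np.float64(0.58), 145), (np.float64(0.585), 149), (np.float64(0.59), 149), (np.float64(0.595), 151), (np.float64(0.6), 147), (np.float64(0.605), 149), (np.float64(0.61), 312), (np.float64(0.615), 347), (np.float64(0.62), 274)]
```

Emit:
arm_command([
  [-0.037,-0.01,0,0,0,0,12],
  [-0.068,-0.032,0,0,0,0,12],
  [-0.09,-0.063,0,0,0,0,12],
  [-0.1,-0.1,0,0,0,0,12],
  [-0.097,-0.138,0,0,0,0,12],
  [-0.081,-0.172,0,0,0,0,12],
  [-0.054,-0.2,0,0,0,0,12],
  [-0.02,-0.216,0,0,0,0,12],
  [0.018,-0.219,0,0,0,0,12],
  [0.055,-0.209,0,0,0,0,12],
  [0.087,-0.188,0,0,0,0,12],
  [0.109,-0.156,0,0,0,0,12],
])

```text
t: 36.2
ee_pos: [0.5322, 0.232, 0.1691]
orientation: [[0.25, 0.968, -0.003], [0.968, -0.25, 0.001], [0.0, -0.004, -1.0]]
ft_force: [-3.8, 0.1, 13.2]
grip_width: 0.0205
```

Emit:
arm_command([
  [0.01,0.037,0,0,0,0,12],
  [0.007,0.075,0,0,0,0,12],
  [-0.009,0.11,0,0,0,0,12],
  [-0.036,0.137,0,0,0,0,12],
  [-0.071,0.153,0,0,0,0,12],
  [-0.109,0.156,0,0,0,0,12],
  [-0.146,0.147,0,0,0,0,12],
  [-0.177,0.125,0,0,0,0,12],
  [-0.199,0.094,0,0,0,0,12],
  [-0.209,0.057,0,0,0,0,12],
  [-0.206,0.019,0,0,0,0,12],
  [-0.19,-0.016,0,0,0,0,12],
])

```text
t: 37.7
ee_pos: [0.5029, 0.1411, 0.1692]
orientation: [[0.252, 0.968, 0.003], [0.968, -0.252, 0.0], [0.001, 0.003, -1.0]]
ft_force: [8.2, 2.5, 2.4]
grip_width: 0.0205
```

Emit:
arm_command([
  [0.027,-0.027,0,0,0,0,12],
  [0.062,-0.043,0,0,0,0,12],
  [0.1,-0.047,0,0,0,0,12],
  [0.136,-0.037,0,0,0,0,12],
  [0.168,-0.015,0,0,0,0,12],
  [0.19,0.016,0,0,0,0,12],
  [0.2,0.053,0,0,0,0,12],
  [0.197,0.091,0,0,0,0,12],
  [0.181,0.126,0,0,0,0,12],
  [0.154,0.153,0,0,0,0,12],
  [0.119,0.169,0,0,0,0,12],
  [0.081,0.172,0,0,0,0,12],
])

```text
t: 39.2
ee_pos: [0.5968, 0.1594, 0.1693]
orientation: [[0.251, 0.968, 0.002], [0.968, -0.251, 0.003], [0.003, 0.001, -1.0]]
ft_force: [0.9, 2.9, 6.6]
grip_width: 0.0205
```

Emit:
arm_command([
  [-0.037,-0.01,0,0,0,0,12],
  [-0.068,-0.032,0,0,0,0,12],
  [-0.09,-0.063,0,0,0,0,12],
  [-0.1,-0.1,0,0,0,0,12],
  [-0.097,-0.138,0,0,0,0,12],
  [-0.081,-0.172,0,0,0,0,12],
  [-0.067,-0.189,0,0,0,0,12],
  [-0.067,-0.189,0,0,0,0,12],
])

```text
t: 40.2
ee_pos: [0.496, 0.1508, 0.169]
orientation: [[0.25, 0.968, 0.001], [0.968, -0.25, 0.001], [0.002, 0.001, -1.0]]
ft_force: [1.2, 2.5, 7.4]
grip_width: 0.0206
```

```bash
python3 wind.py "c+.055*np.array([np.cos(np.radians(-149.4)),np.sin(np.radians(-149.4))])" "[-149.4-7*k for k in range(1,9)]"
```

```text
40.2 [0.496  0.1508] [1.2 2.5 7.4] ang -152.8 r 0.0556
[0.01, -0.009],[0.021, -0.017],[0.033, -0.023],[0.046, -0.028],[0.059, -0.031],[0.072, -0.032],[0.085, -0.032],[0.099, -0.031],
```

Emit:
arm_command([
  [0.01,-0.009,0,0,0,0,12],
  [0.021,-0.017,0,0,0,0,12],
  [0.033,-0.023,0,0,0,0,12],
  [0.046,-0.028,0,0,0,0,12],
  [0.046,-0.028,0,0,0,0,12],
])

```text
t: 40.83
ee_pos: [0.4889, 0.1755, 0.169]
orientation: [[0.251, 0.968, 0.002], [0.968, -0.251, -0.001], [-0.001, 0.002, -1.0]]
ft_force: [3.6, -0.8, 8.0]
grip_width: 0.0205
```

Emit:
arm_command([
  [0.013,-0.003,0,0,0,0,12],
  [0.013,-0.003,0,0,0,0,12],
])

```text
t: 41.08
ee_pos: [0.4889, 0.1818, 0.1689]
orientation: [[0.252, 0.968, 0.001], [0.968, -0.252, -0.002], [-0.001, 0.002, -1.0]]
ft_force: [2.9, -1.9, 7.5]
grip_width: 0.0202
```

```bash
python3 wind.py "c" "[]"
```

```text
41.075 [0.4889 0.1818] [ 2.9 -1.9  7.5] ang 174.3 r 0.0569
```

Emit:
arm_command([
  [0.01,0.0,0,0,0,0,12],
  [0.01,0.0,0,0,0,0,12],
])

```text
t: 41.32
ee_pos: [0.4895, 0.1864, 0.1689]
orientation: [[0.252, 0.968, 0.0], [0.968, -0.252, -0.002], [-0.002, 0.001, -1.0]]
ft_force: [0.6, -2.3, 9.7]
grip_width: 0.0206
```

Emit:
arm_command([
  [0.01,0.001,0,0,0,0,12],
  [0.01,0.001,0,0,0,0,12],
])

```text
t: 41.58
ee_pos: [0.4906, 0.1911, 0.1688]
orientation: [[0.252, 0.968, -0.001], [0.968, -0.252, -0.002], [-0.002, -0.001, -1.0]]
ft_force: [-2.4, -2.9, 12.6]
grip_width: 0.0207
```

```bash
python3 wind.py "c" "[]"
```

```text
41.575 [0.4906 0.1911] [-2.4 -2.9 12.6] ang 164.8 r 0.0569
```

```bash
cat > edge.py <<'E'
from h import *
def edge(g,y,lo,hi,f):
    xs=np.arange(lo,hi,.0005); uv=w2p(f,np.c_[xs,0*xs+y,0*xs+.044]).astype(np.float32)
    v=cv2.remap(g.astype(np.float32),uv[:,0].reshape(1,-1),uv[:,1].reshape(1,-1),cv2.INTER_LINEAR).ravel()
    k=np.argmin(np.gradient(cv2.GaussianBlur(v.reshape(1,-1),(0,0),4).ravel())); return xs[k].round(4)
f=cal("top")
i0=cv2.resize(cv2.imread("pics/top0.png"),(512,384),interpolation=cv2.INTER_AREA).mean(2)
ys=(-.09,-.06,-.035,-.01)
print("start",[edge(i0,y,.48,.53,f) for y in ys])
snap("top"); g=np.load("pics/last_top.npy").mean(2); print("now",[edge(g,y,.57,.632,f) for y in ys])
E
python3 edge.py
```

```text
start [np.float64(0.4995), np.float64(0.5015), np.float64(0.502), np.float64(0.5025)]
now [np.float64(0.604), np.float64(0.6045), np.float64(0.6045), np.float64(0.6065)]
```

Emit:
arm_command([
  [0.01,0.003,0,0,0,0,12],
  [0.019,0.006,0,0,0,0,12],
  [0.019,0.006,0,0,0,0,12],
])

```text
t: 42.0
ee_pos: [0.4931, 0.1981, 0.1686]
orientation: [[0.252, 0.968, -0.007], [0.968, -0.252, -0.005], [-0.006, -0.005, -1.0]]
ft_force: [-12.3, -6.3, 22.0]
grip_width: 0.0201
```

```bash
python3 wind.py "c" "[]"; python3 edge.py
```

```text
42.0 [0.4931 0.1981] [-12.3  -6.3  22. ] ang 157.3 r 0.0568
start [np.float64(0.4995), np.float64(0.5015), np.float64(0.502), np.float64(0.5025)]
now [np.float64(0.604), np.float64(0.6045), np.float64(0.6045), np.float64(0.6065)]
```

Emit:
arm_command([
  [-0.013,-0.002,0,0,0,0,12],
  [-0.026,-0.003,0,0,0,0,12],
  [-0.026,-0.003,0,0,0,0,12],
  [-0.026,-0.003,0,0,0,0,40],
  [-0.026,-0.003,0,0,0,0,40],
  [-0.026,-0.003,0,0,0,0,40],
  [-0.026,-0.003,-0.06,0,0,0,45],
  [-0.026,-0.003,-0.13,0,0,0,45],
  [-0.026,-0.003,-0.13,0,0,0,45],
])

```text
t: 43.18
ee_pos: [0.4933, 0.1882, 0.2358]
orientation: [[0.252, 0.968, 0.004], [0.968, -0.252, 0.002], [0.002, 0.003, -1.0]]
ft_force: [1.2, -0.2, 0.3]
grip_width: 0.045
```

```bash
python3 wind.py "c" "[]"; python3 edge.py; python3 - <<'E'
from h import *
print(monitor.observe()["ee_pos"],monitor.observe()["orientation"].round(3).tolist())
E
```

```text
43.175 [0.4933 0.1882] [ 1.2 -0.2  0.3] ang 167.1 r 0.0536
start [np.float64(0.4995), np.float64(0.5015), np.float64(0.502), np.float64(0.5025)]
now [np.float64(0.604), np.float64(0.6045), np.float64(0.6045), np.float64(0.6065)]
[0.49237464 0.18788326 0.23416238] [[0.252, 0.968, 0.002], [0.968, -0.252, 0.001], [0.001, 0.001, -1.0]]
```

Emit:
arm_command([
  [0.0045,0.108,0,0,0,0,50],
  [0.0045,0.108,0,0,0,0,50],
  [0.0045,0.108,0.06,0,0,0,50],
  [0.0045,0.108,0.125,0,0,0,50],
  [0.0045,0.108,0.125,0,0,0,50],
  [0.0045,0.108,0.125,0,0,0,15],
  [0.0045,0.108,0.125,0,0,0,15],
  [0.0045,0.108,0.125,0,0,0,15],
  [0.0045,0.108,0.125,0,0,0,15],
  [0.0045,0.108,0.125,0,0,0,15],
  [0.0045,0.108,0.125,0,0,0,15],
], newtons=80)

```text
t: 44.6
ee_pos: [0.5452, 0.1767, 0.1721]
orientation: [[0.252, 0.968, 0.002], [0.968, -0.252, 0.001], [0.002, 0.001, -1.0]]
ft_force: [-0.9, 1.7, 5.4]
grip_width: 0.0222
```

Emit:
arm_command([
  [0,0,-0.02,0,0,0,15],
  [0,0,-0.04,0,0,0,15],
  [0,0,-0.07,0,0,0,15],
  [0,0,-0.12,0,0,0,15],
  [0,0,-0.18,0,0,0,15],
  [0,0,-0.18,0,0,0,15],
])

```text
t: 45.35
ee_pos: [0.5462, 0.1763, 0.264]
orientation: [[0.252, 0.968, 0.005], [0.968, -0.252, 0.001], [0.002, 0.005, -1.0]]
ft_force: [0.7, 0.5, -3.4]
grip_width: 0.0221
```

```bash
python3 - <<'E'
from h import *
s=monitor.observe();print(s["ee_pos"].round(4),s["orientation"].round(3).tolist())
snap("scene");snap("top")
a=np.load("pics/last_scene.npy")[110:240,205:345]
b=np.load("pics/last_top.npy")[110:240,80:240]
a=cv2.resize(a,None,fx=2.7,fy=2.7,interpolation=cv2.INTER_CUBIC);b=cv2.resize(b,None,fx=2.6,fy=2.6,interpolation=cv2.INTER_CUBIC)
c=np.zeros((352,800,3),np.uint8);c[:351,:378]=a;c[:338,382:798]=b;cv2.imwrite("pics/st9.png",c)
E
python3 edge.py
```

```text
[0.5462 0.1763 0.264 ] [[0.252, 0.968, 0.005], [0.968, -0.252, 0.001], [0.002, 0.005, -1.0]]
start [np.float64(0.4995), np.float64(0.5015), np.float64(0.502), np.float64(0.5025)]
now [np.float64(0.604), np.float64(0.6045), np.float64(0.6045), np.float64(0.6065)]
```

View pics/st9.png

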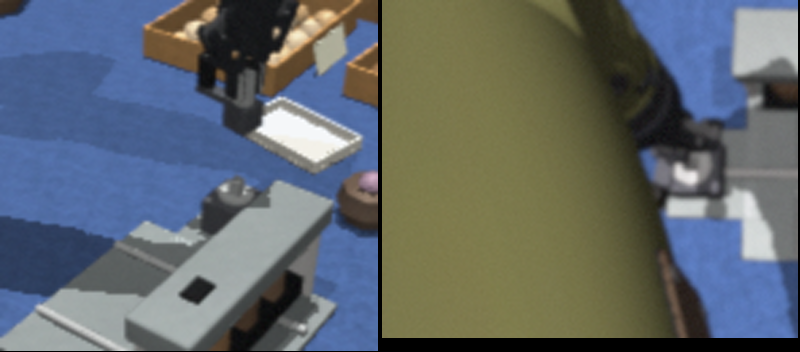

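Emit:
arm_command([
  [0.11,-0.04,0,0,0,0,15],
  [0.22,-0.075,0,0,0,0,15],
  [0.33,-0.11,0,0,0,0,15],
  [0.442,-0.149,0,0,0,0,15],
  [0.442,-0.149,0,0,0,0,15],
  [0.442,-0.149,0,0,0,0,15],
  [0.442,-0.149,0.08,0,0,0,15],
  [0.442,-0.149,0.16,0,0,0,15],
  [0.442,-0.149,0.22,0,0,0,15],
  [0.442,-0.149,0.26,0,0,0,15],
  [0.442,-0.149,0.28,0,0,0,15],
  [0.442,-0.149,0.28,0,0,0,15],
])

```text
t: 47.0
ee_pos: [0.5281, 0.4076, 0.1203]
orientation: [[0.253, 0.967, -0.001], [0.967, -0.253, -0.001], [-0.001, -0.001, -1.0]]
ft_force: [-0.2, -0.1, -2.8]
grip_width: 0.0218
```

Emit:
arm_command([
  [0,0,0.004,0,0,0,15],
  [0,0,0.008,0,0,0,15],
  [0,0,0.012,0,0,0,15],
  [0,0,0.012,0,0,0,15],
])

```text
t: 47.5
ee_pos: [0.5281, 0.4089, 0.1149]
orientation: [[0.252, 0.968, -0.0], [0.968, -0.252, -0.0], [-0.0, -0.0, -1.0]]
ft_force: [-0.2, 0.3, -2.3]
grip_width: 0.0221
```

Emit:
arm_command([
  [0,0,0.003,0,0,0,15],
  [0,0,0.003,0,0,0,15],
  [0,0,0.003,0,0,0,45],
  [0,0,0.003,0,0,0,45],
  [0,0,0.003,0,0,0,45],
  [0,0,-0.06,0,0,0,45],
  [0,0,-0.16,0,0,0,50],
  [0,0,-0.28,0,0,0,50],
  [0.0,-0.12,-0.35,0,0,0,50],
  [0.0,-0.24,-0.35,0,0,0,50],
  [0.0,-0.24,-0.35,0,0,0,50],
  [0.0,-0.24,-0.35,0,0,0,50],
])

```text
t: 49.0
ee_pos: [0.4119, 0.4392, 0.29]
orientation: [[0.251, 0.968, 0.001], [0.968, -0.251, 0.0], [0.0, 0.001, -1.0]]
ft_force: [0.8, -0.1, 0.1]
grip_width: 0.0502
```

```bash
python3 - <<'E'
from h import *
s=monitor.observe();print(s["t"],s["ee_pos"].round(4))
snap("scene");snap("top")
a=np.load("pics/last_scene.npy")[125:300,195:345]
b=np.load("pics/last_top.npy")[110:225,85:320]
a=cv2.resize(a,None,fx=2.5,fy=2.5,interpolation=cv2.INTER_CUBIC);b=cv2.resize(b,None,fx=1.77,fy=1.77,interpolation=cv2.INTER_CUBIC)
t=cv2.resize(np.load("pics/last_top.npy")[150:220,90:150],None,fx=4,fy=4,interpolation=cv2.INTER_CUBIC)
c=np.zeros((500,795,3),np.uint8);c[:a.shape[0],:375]=a;c[:b.shape[0],378:378+b.shape[1]]=b;c[210:490,400:640]=t;cv2.imwrite("pics/st10.png",c)
E
```

```text
49.0 [0.4119 0.4392 0.29  ]
```

View pics/st10.png

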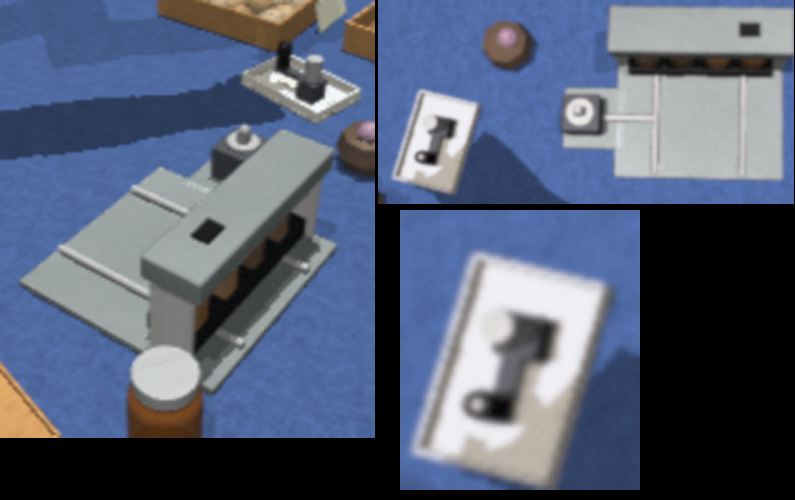

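```bash
python3 - <<'E'
from fit import *
f=cal("top"); g=np.load("pics/last_top.npy").mean(2)
for d in range(0,90,6):
    x0=[.5452,.1763]; r=minimize(lambda p:cost(f,g,p[0],p[1],np.radians(d),198,172,10)[0],x0,method="Nelder-Mead",options=dict(initial_simplex=[x0,np.add(x0,[.002,0]),np.add(x0,[0,.002])],xatol=1e-4,maxiter=50)); print(d,r.fun.round(1),end="; ")
E
```

```text
0 52.9; 6 64.9; 12 80.8; 18 98.9; 24 116.1; 30 131.5; 36 139.7; 42 136.0; 48 154.8; 54 126.3; 60 105.3; 66 84.4; 72 66.9; 78 53.6; 84 51.6;
```

```bash
python3 -c "
from plant import arm; print(arm.finish_job())"
```

```text
the job is handed in; nothing more can be done
None
```

I put all four nodules upright in their own pockets and wound the carriage home with the crank. I then stood the crank back in its tray and handed the job in at about 49 s; no verdict is reported.

What the last checks showed:
- **Carriage:** it is at the stop. The force at the knob rose to about 10 N tangential while the carriage's edge stopped moving.
- **Travel:** the edge moved about 103 mm as measured, roughly 106 mm once corrected for viewing angle. The carriage appeared to start at about 13 mm rather than 0, so that puts it near 119 mm. Without the correction the same figures give only about 116.5 mm, which is close to the 116 mm limit, so I relied on the stop force.
- **Shaft angle:** the final fit put the flats about 4° off the expected home angle. That is within the fit's error, and worth about 0.3 mm of carriage travel.
- **Nodules:** all four can be seen standing in the carriage under the hood.
- **Crank:** it is right side up on the tray floor, well inside the outline, and turned end for end from how it started.
- **Jar, geode and gripper:** the jar and geode look undisturbed, and the gripper is clear of everything.

My first estimate of the crank's yaw was about 5° off. I corrected it from a close look before fitting it on the shaft.

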